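Scoop the full-size grinding balls out of the worn ones

TASK

The wire scoop is parked with its handle inside the grey sleeve: draw it out by its rim, let go of it standing on the worktop, and take it again by the handle. With the scoop, take the three full-size grinding balls out of the steel tray, letting the undersized ones fall back between the wires into the tray, and tip the full-size balls gently, from close above, into the white dish. Then stand the scoop flat on the free worktop and let go; do not touch any ball with the gripper and leave the vial, tape roll and screwdriver alone.

Things in the scene. Friction and masses are not known exactly. Their poses are not given: they have to be found in the camera images.
- scoop_handle (a point): Grip point of the loose wire scoop (150 g): on its black flat-sided handle, 98 long, 16 wide, 20 high, spanning -52 to +46 mm in x from this point. It is 60 mm above the scoop's underside, 130 behind its mouth. Scoop axes (all its points): x forward to the open mouth, y left, z up when it stands. At the start the whole handle is inside the sleeve. Set down, it stands by itself.
- scoop_mouth (a point): Middle of the scoop's front edge, at its underside. The basket is 80 mm long back from here, 100 wide, 40 high, open at front and top. Its floor is six 3 mm wires along x at y = -43, -25.8, -8.6, 8.6, 25.8 and 43 (gaps 14.2), the outer two ending 5 short of the mouth; they bend up to form the back, 80 behind this point.
- scoop_rim_left (a point): Point on the axis of the scoop's left (+y) rim bar: a steel bar 8 mm thick along the scoop's x, 36 above its underside, from 31 in front of this point to 40 behind. The inside of the basket beside it is empty at first; the other rim bar is 92 away. This point is 40 behind the mouth. In the tray there is no room for a finger outside the rim.
- scoop_rim_right (a point): The same point on the right (-y) rim bar.
- holder: Fixed grey metal sleeve over the scoop's handle: 98 mm long (x), 52 wide (84 over its foot flanges), 99 high, closed except at its +x end. Origin: centre of its underside; x points out of the opening, along the scoop. Inside 40 wide, 93 high: the scoop slides out straight along +x on the worktop; about 100 mm of travel frees the handle.
- tray: Fixed open steel tray, outside 190 x 110 mm, walls 5 thick, tops 30 above the worktop; inside 180 (x) x 100 (y), flat floor 4 above the worktop. Origin: centre of its underside on the worktop; x points to its far end. At the start the balls lie in the half towards the far end (tray x from 10 to 85 mm); the near half is empty.
- tray_far_end (a point): Middle of the foot of the tray's far wall, inside, at the floor (4 mm above the worktop, 90 from the tray's centre along its x); axes as the tray.
- dish: Fixed round white ceramic dish, rim 150 across and 45 high, wall 4. Origin: centre of its underside on the worktop; turning means nothing.
- vial: Bystander: small clear vial with a black cap, 23 across, 51 high, standing loose. Origin: centre of its underside.
- tape_roll: Bystander: brown tape roll lying loose, 92 across, 48 high. Origin: centre of its underside.
- screwdriver: Bystander: loose screwdriver with yellow handle, 156 long (its y), 20 thick. Origin: centre of its underside.
- ball_0_center (a point): Centre of a full-size grinding ball: white ceramic, 24 across, 30 g. Its axes mean nothing.
- ball_1_center (a point): Centre of a full-size grinding ball: white ceramic, 24 across, 30 g. Its axes mean nothing.
- ball_2_center (a point): Centre of a full-size grinding ball: white ceramic, 24 across, 30 g. Its axes mean nothing.
- chip_0_center (a point): Centre of an undersized, worn ball: white ceramic, 10 across, 10 g, small enough to fall between the scoop's wires. Its axes mean nothing.
- chip_1_center (a point): Centre of an undersized, worn ball: white ceramic, 10 across, 10 g, small enough to fall between the scoop's wires. Its axes mean nothing.
- chip_2_center (a point): Centre of an undersized, worn ball: white ceramic, 10 across, 10 g, small enough to fall between the scoop's wires. Its axes mean nothing.
- chip_3_center (a point): Centre of an undersized, worn ball: white ceramic, 10 across, 10 g, small enough to fall between the scoop's wires. Its axes mean nothing.
- chip_4_center (a point): Centre of an undersized, worn ball: white ceramic, 10 across, 10 g, small enough to fall between the scoop's wires. Its axes mean nothing.
Things that resemble listed ones, but are neither listed nor needed, are in the scene too. What is shaped like the part that bears scoop_handle but turquoise is not meant.

How it is judged (in metres and radians):
On the way, in this order (a step that is already met when the one before it is completed fails the run):
1. the scoop is drawn out of the sleeve (handle grip point at least 90 mm in front of the sleeve's centre) and stands flat on the worktop, let go (x of scoop_handle in the frame of holder above 0.09 m and contact force between scoop and the arm below 0.05 N and angle between scoop_handle's own z axis and vertical below 0.1 rad and height (world z) of scoop_handle below 0.068 m), for 0.2 s.
2. at least one full-size ball is carried in the scoop clear above the tray, and no undersized ball is carried (((x of ball_0_center in the frame of scoop_mouth between -0.085 and 0 m and y of ball_0_center in the frame of scoop_mouth between -0.05 and 0.05 m and z of ball_0_center in the frame of scoop_mouth between 0 and 0.045 m and height (world z) of ball_0_center above 0.06 m) or (x of ball_1_center in the frame of scoop_mouth between -0.085 and 0 m and y of ball_1_center in the frame of scoop_mouth between -0.05 and 0.05 m and z of ball_1_center in the frame of scoop_mouth between 0 and 0.045 m and height (world z) of ball_1_center above 0.06 m) or (x of ball_2_center in the frame of scoop_mouth between -0.085 and 0 m and y of ball_2_center in the frame of scoop_mouth between -0.05 and 0.05 m and z of ball_2_center in the frame of scoop_mouth between 0 and 0.045 m and height (world z) of ball_2_center above 0.06 m)) and height (world z) of each of chip_0_center, chip_1_center, chip_2_center, chip_3_center, chip_4_center below 0.06 m), for 0.2 s.
At the end, for the whole second after the job is handed in: All three full-size balls lie at rest in the dish (centres within 67 mm of its axis and below 50 mm), all five undersized balls are inside the tray, and the scoop stands flat (within 0.1 rad, handle at its standing height within 8 mm) and still on the worktop, not on the tray or dish (horizontal distance between each of ball_0_center, ball_1_center, ball_2_center and dish below 0.067 m and height (world z) of each of ball_0_center, ball_1_center, ball_2_center below 0.05 m and linear speed of each of ball_0, ball_1, ball_2 below 0.05 m/s and x of chip_0_center in the frame of tray between -0.093 and 0.093 m and y of chip_0_center in the frame of tray between -0.053 and 0.053 m and height (world z) of each of chip_0_center, chip_1_center, chip_2_center, chip_3_center, chip_4_center below 0.045 m and x of chip_1_center in the frame of tray between -0.093 and 0.093 m and y of chip_1_center in the frame of tray between -0.053 and 0.053 m and x of chip_2_center in the frame of tray between -0.093 and 0.093 m and y of chip_2_center in the frame of tray between -0.053 and 0.053 m and x of chip_3_center in the frame of tray between -0.093 and 0.093 m and y of chip_3_center in the frame of tray between -0.053 and 0.053 m and x of chip_4_center in the frame of tray between -0.093 and 0.093 m and y of chip_4_center in the frame of tray between -0.053 and 0.053 m and angle between scoop_handle's own z axis and vertical below 0.1 rad and height (world z) of scoop_handle below 0.068 m and linear speed of scoop below 0.03 m/s and contact force between scoop and tray below 0.05 N and contact force between scoop and dish below 0.05 N); the robot touches nothing.
It fails at once if the gripper touches a ball (contact force between the arm and ball_0 above 0.3 N or contact force between the arm and ball_1 above 0.3 N or contact force between the arm and ball_2 above 0.3 N or contact force between the arm and chip_0 above 0.3 N or contact force between the arm and chip_1 above 0.3 N or contact force between the arm and chip_2 above 0.3 N or contact force between the arm and chip_3 above 0.3 N or contact force between the arm and chip_4 above 0.3 N).
It fails at once if a full-size ball is dropped or thrown (faster than 1.6 m/s) (linear speed of any of ball_0, ball_1, ball_2 above 1.6 m/s).
It fails at once if the vial, tape roll or screwdriver is moved more than 30 mm or the vial knocked over (distance of any of vial, tape_roll, screwdriver from where it was at the start of the episode above 0.03 m or angle between vial's own z axis and vertical above 0.5 rad).
It also fails if it takes over 72 s, if anything falls off the work surface, if the arm or the gripper's body presses on something with over 40 N, if the wrist force passes 120 N, or if a joint passes its speed limit or range.

ROBOT

A 7-joint arm with a two-finger parallel gripper is mounted at the origin on a cart in front of the work surface, level with it; the furniture and walls round the work are solid. World frame = base frame: x ahead of the robot, y to its left, z up, the work surface at z = 0. Lengths are in mm, angles in rad, forces in N, time in s.
With the tool pointing down it reaches from about 400 to 850 mm from the base axis. Payload 6.9 kg.
Tool frame: the origin (TCP) lies at the very end of the fingers, on their centre line; the grasp point (between the pads) lies 19 mm behind it; z points along the fingers, y is the direction in which the jaws open and shut (so a half turn about z gives the same grasp; the last joint's range is limited). The gripper opens to 85 mm and grips with 20 to 120 N. Pads are 22 mm wide; open, the fingers measure 114 mm over their backs; the gripper's body (76 mm by 85 mm) begins 54 mm behind the grasp point. The pads swing forward as they close: fully open they stand 13 mm farther back than shut.
Start: joints at [-1.02, 0.507, -0.238, 1.5, 0.126, 1.149, -0.155], TCP at [269.503, 563.897, 231.275] pointing down, gripper open.
Joint ranges: [-3.08, 3.08], [-0.24, 2.05], [-1.43, 1.35], [0, 2.5], [-1.52, 4.66], [0.17, 1.96], [-2.89, 2.89]. Speed limits (rad/s): [2.39, 2.39, 3.14, 3.14, 3.14, 3.14, 3.14].

INTERFACE

Orientations are given as [roll, pitch, yaw] about the fixed x, y, z axes, in that order (R = Rz(yaw) Ry(pitch) Rx(roll)).
In Python, from rig import env, imaging, hand_in gives the robot as it stands.
- The arm moves only by the tool step_arm, never from a script. Its argument "series" is a list that holds one entry, the list of rows, each a list of 7 numbers: the closure, from 0 (fully open) to 1 (shut), then the shift along the world's x, y, z in cm, then the turn, a rotation vector about the world's x, y, z in rad. A call has 1 to 20 rows; each row shifts and turns the commanded pose from where the row before left it; what a row does not reach is not made up. A row lasts 1/12 s, in which the tool goes at most 41.7 mm and 7.16 degrees, less where a joint would pass 70% of its speed; a pose out of reach is approached as far as the arm can. A call is refused whole if a number of a shift passes 4.17 or a number of a turn 0.125, either way. A call with a gripper value outside its range is refused whole. The fingers move at their own pace and stop on an object; "newtons" is the grip in N (left out, the last holds). Time passes only in rows, so rows that do not move let the fingers close. It gives the time, the measured TCP pose, the force and the opening at its end, in the units of the state.
- env.read_state(): the state, without advancing time (a new reading comes with each control period).
- imaging.grab_frame(name): name is "side" or "top" or "wrist"; returns a dict with "img" (480x640x3 uint8, red, green, blue), "fx", "fy", "cx", "cy" (pixels), "R" (3x3) and "t" (3): a world point X has camera coordinates R X + t. Camera axes: x right, y down, z forward; pixel columns grow to the right and rows downward; lengths in mm; the calibration is good to about 2 mm. A picture is of the moment at which its call begins. There is no depth.
- hand_in(): hands the job in, once; it reports no verdict.
The state is a dict: "time": time; "joints": joint angles; "qd": joint speeds; "tau": joint torques, N m; "position": TCP position; "tcp_rot": TCP orientation; "ft_force": force on the tool from outside, world axes, zero at the start; "ft_torque": the same for the moment, N m; "opening": finger opening in mm.
Only numpy, scipy, OpenCV 4.12 (cv2) and the standard library are available. Lean on these libraries where they do the work, as an engineer would, in place of code of your own. Each camera call takes 0.05 s, during which the arm holds its last target.

## Working session

There is one attempt and no reset: what is moved stays moved. The work goes in short steps, Python scripts to look and compute and a tool call to move; the robot and the scene stay as the last step left them, time stands still between calls to the robot, and variables do not carry over. Pictures are saved under pics/ and viewed, and the job is handed in when it is done.

Besides the shell and the picture viewer there is one more tool, called after "Request:" by a JSON object that holds its "api" and its "payload". step_arm: Moves the arm, as the interface text tells. Its arguments: {"type":"object","properties":{"series":{"type":"array","items":{"type":"array","items":{"type":"array","items":{"type":"number"}}}},"newtons":{"type":"number"}},"required":["series"]}

```bash
ls; mkdir -p pics
python3 - <<'E'
from rig import env, imaging
import cv2
print(env.read_state())
for n in ("side","top","wrist"):
    f=imaging.grab_frame(n); cv2.imwrite(f"pics/{n}0.png",f["img"][:,:,::-1])
    print(n,f["fx"],f["fy"],f["cx"],f["cy"],f["R"].tolist() if hasattr(f["R"],"tolist") else f["R"],f["t"])
E
```

```text
pics
{'time': 0.0, 'joints': array([-1.01948225,  0.50834999, -0.23750295,  1.50113518,  0.12571152,
        1.14890906, -0.15479289]), 'qd': array([ 0.00104397, -0.00054055, -0.00022293, -0.0003912 , -0.00195992,
        0.00066268, -0.00012572]), 'tau': array([ 5.50154618e-04, -6.20603085e+01, -2.18676701e+00, -2.49648249e+01,
        1.25376944e-02,  1.21947174e-02,  9.19855125e-06]), 'position': array([269.36188507, 563.41409634, 230.42056696]), 'tcp_rot': array([-3.13978159e+00,  5.49983159e-05,  2.69578896e+00]), 'ft_force': array([-0.93247928, -0.00353118, -0.69420996]), 'ft_torque': array([-0.00460793,  0.00029315,  0.0020434 ]), 'opening': 85.21151714753313}
side 453.73337897751327 453.73337897751327 321.16863096648507 232.11148918008521 [[-0.9915899536742474, -0.1293082497498243, -0.005360999807975284], [-0.06194983988914645, 0.5106117189701811, -0.8575767544587631], [0.11362913847254656, -0.8500323811461267, -0.5143280761275171]] [ 537.33697713  147.68901559 1236.13960866]
top 470.23232870707335 470.23232870707335 321.65747844948777 244.83829037753395 [[0.028840090014768473, -0.9995309261485936, 0.010304216635660073], [-0.9964451600507532, -0.02956429402445529, -0.07888596535673796], [0.0791535989034545, -0.007992508452927689, -0.9968303905827014]] [-171.27087657  568.48979793 1731.65201015]
wrist 390.25105506346364 390.25105506346364 314.91778176233 246.77456109339656 [[0.43255445986400026, 0.901607059118804, -0.0011619805970114808], [0.8692545903678789, -0.41669021771049225, 0.2660182692762976], [0.2393597634861322, -0.11607744574863556, -0.9639672868994772]] [-623.77148918  -34.53813768  379.19675046]
```

View pics/top0.png

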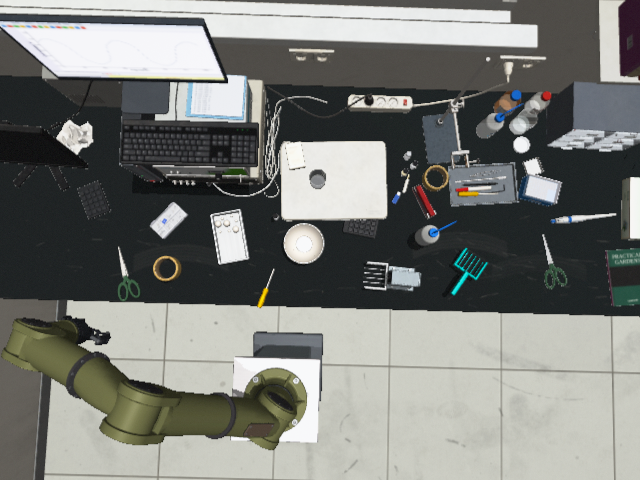

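View pics/side0.png

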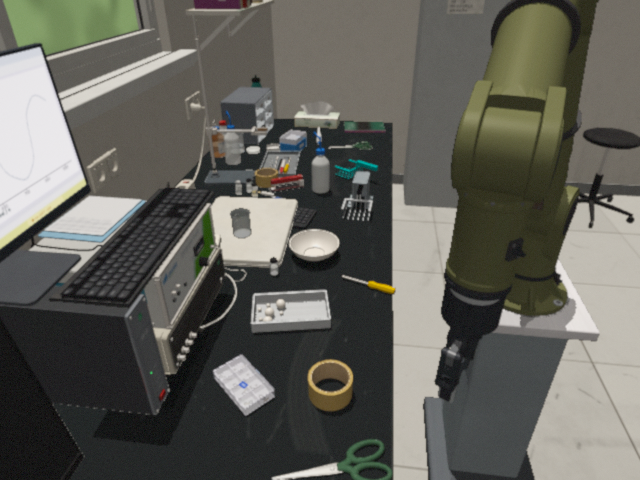

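View pics/wrist0.png

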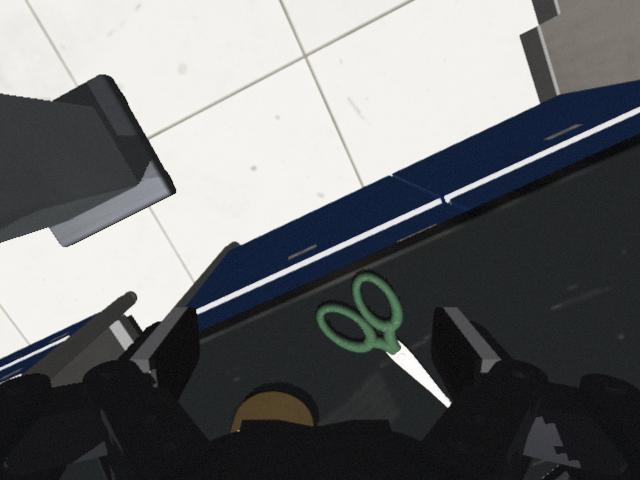

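```bash
cat > h.py <<'E'
import numpy as np, cv2
from scipy.spatial.transform import Rotation as Rot
from rig import env, imaging
def grab(n,save=None):
    f=imaging.grab_frame(n); f["R"]=np.array(f["R"]); f["t"]=np.array(f["t"])
    if save: cv2.imwrite(f"pics/{save}.png",f["img"][:,:,::-1])
    return f
def ray(f,u,v):
    d=f["R"].T@np.array([(u-f["cx"])/f["fx"],(v-f["cy"])/f["fy"],1]); c=-f["R"].T@f["t"]
    return c,d
def onz(f,u,v,z):
    c,d=ray(f,u,v); return c+d*(z-c[2])/d[2]
def proj(f,X):
    p=f["R"]@np.array(X,float)+f["t"]; return np.array([f["fx"]*p[0]/p[2]+f["cx"],f["fy"]*p[1]/p[2]+f["cy"]])
def crop(f,x0,y0,x1,y1,s,save):
    im=cv2.resize(f["img"][y0:y1,x0:x1,::-1],None,fx=s,fy=s,interpolation=cv2.INTER_CUBIC); cv2.imwrite(f"pics/{save}.png",im)
def tri(fs,uvs):
    A=np.zeros((3,3));b=np.zeros(3)
    for f,(u,v) in zip(fs,uvs):
        c,d=ray(f,u,v); d=d/np.linalg.norm(d); P=np.eye(3)-np.outer(d,d); A+=P;b+=P@c
    return np.linalg.solve(A,b)
E
python3 - <<'E'
from h import *
f=grab("top"); crop(f,350,230,500,310,5,"t1"); crop(f,140,190,340,310,4,"t2")
g=grab("side"); crop(g,230,140,400,340,3,"s1")
for n,u,v,z in [("sleeve",405,278,99),("mouth",364,276,0),("tray",229,237,30),("dish",304,244,45),("tape",166,268,48),("drv",266,288,10),("vial",276,216,51)]:
    print(n,onz(f,u,v,z).round())
E
```

```text
sleeve [ 458. -454.   99.]
mouth [ 462. -318.    0.]
tray [592. 190.  30.]
dish [573. -89.  45.]
tape [470. 412.  48.]
drv [407.  48.  10.]
vial [673.  17.  51.]
```

View pics/t1.png

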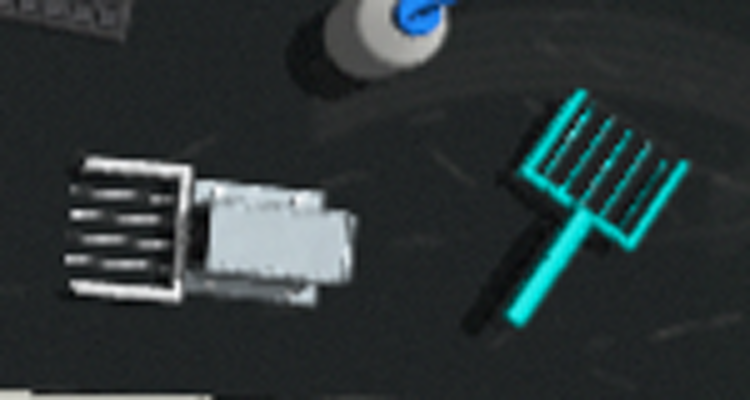

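View pics/t2.png

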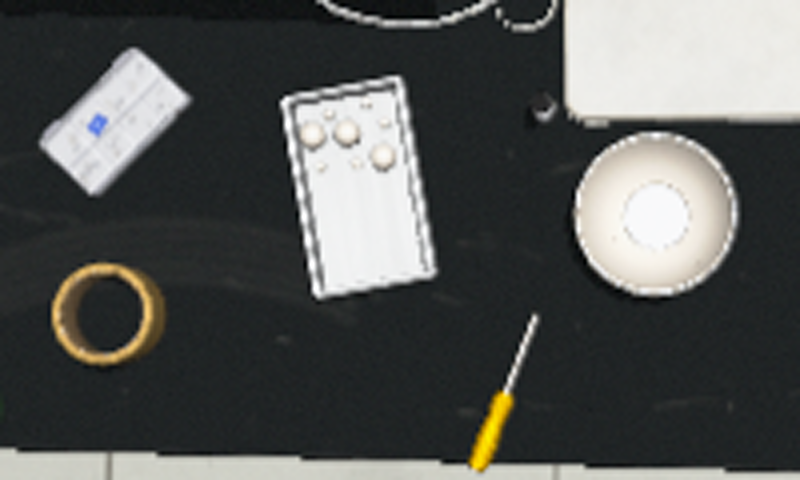

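View pics/s1.png

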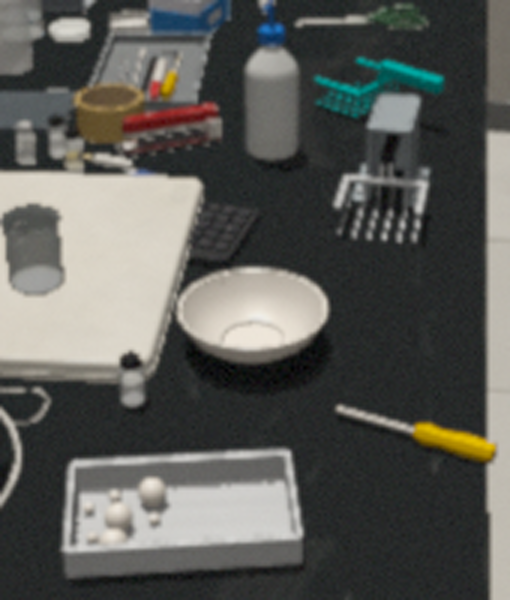

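Run:
```python
from h import *
s=env.read_state(); f=grab("wrist"); T=Rot.from_euler("xyz",s["tcp_rot"]).as_matrix()
c=-f["R"].T@f["t"]; print("cam in tool",T.T@(c-s["position"]), "axes in tool", (f["R"]@T).round(3))
t=grab("top"); 
q=lambda x,y:(140+x/4,190+y/4)
C=[onz(t,*q(x,y),30) for x,y in [(282,97),(402,77),(437,275),(317,298)]]
for c in C: print(c.round(1))
print("edges",[np.linalg.norm(C[i]-C[(i+1)%4]).round(1) for i in range(4)], "centre",np.mean(C,0).round(1))
d=(C[0]+C[1]-C[2]-C[3]);print("yaw tray",np.arctan2(d[1],d[0]))
p=lambda x,y:(350+x/5,230+y/5)
print([onz(t,*p(*a),36).round(1).tolist() for a in [(85,162),(188,168),(182,298),(72,288)]])
print("dish",[onz(t,*q(*a),45).round(1).tolist() for a in [(574,212),(738,212),(655,131),(655,297)]])
```

```text
cam in tool [  66.68280763   -0.46915555 -143.5087796 ] axes in tool [[-0.002  1.    -0.   ]
 [-0.964 -0.002 -0.266]
 [-0.266  0.     0.964]]
[674.8 263.   30. ]
[697.  152.2  30. ]
[513.1 112.   30. ]
[488.6 221.9  30. ]
edges [np.float64(113.0), np.float64(188.2), np.float64(112.5), np.float64(190.7)] centre [593.4 187.3  30. ]
yaw tray 0.21634630525866355
[[512.1, -324.0, 36.0], [509.9, -400.3, 36.0], [414.0, -397.6, 36.0], [419.0, -316.3, 36.0]]
dish [[574.2, -13.7, 45.0], [578.6, -164.7, 45.0], [651.5, -85.8, 45.0], [498.1, -90.7, 45.0]]
```

Request:
{"api": "step_arm", "payload": {"series": [[[0, 1.8, -2.5, 0.2, 0, 0, -0.08], [0, 1.8, -2.5, 0.2, 0, 0, -0.08], [0, 1.8, -2.5, 0.2, 0, 0, -0.08], [0, 1.8, -2.5, 0.2, 0, 0, -0.08], [0, 1.8, -2.5, 0.2, 0, 0, -0.08], [0, 1.8, -2.5, 0.2, 0, 0, -0.08], [0, 1.8, -2.5, 0.2, 0, 0, -0.08], [0, 1.8, -2.5, 0.2, 0, 0, -0.08], [0, 1.8, -2.5, 0.2, 0, 0, -0.08], [0, 1.8, -2.5, 0.2, 0, 0, -0.08], [0, 1.8, -2.5, 0.2, 0, 0, -0.08], [0, 1.8, -2.5, 0.2, 0, 0, -0.08], [0, 1.8, -2.5, 0.2, 0, 0, -0.08], [0, 1.8, -2.5, 0.2, 0, 0, -0.08]]]}}

```text
time: 1.52
position: [522.2, 212.6, 259.6]
tcp_rot: [3.141, -0.0, 1.572]
ft_force: [0.9, 0.5, -0.2]
opening: 85.3
```

Run:
```python
from h import *
f=grab("wrist","w1"); print(env.read_state()["joints"].round(2))
for X in [(593,187,30),(575,-89,45)]: print(proj(f,X))
```

```text
[-0.5   0.39  0.13  1.62 -0.05  1.13 -0.38]
[386.47207493 236.48793576]
[361.21409279 475.84472557]
```

View pics/w1.png

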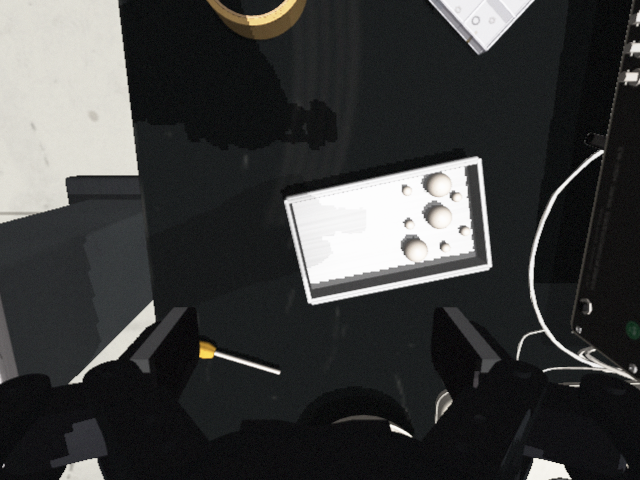

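Run:
```python
from h import *
f=grab("wrist"); crop(f,270,140,510,320,3,"w1c"); np.save("w1.npy",f,allow_pickle=True)
```

```text
(no output)
```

View pics/w1c.png

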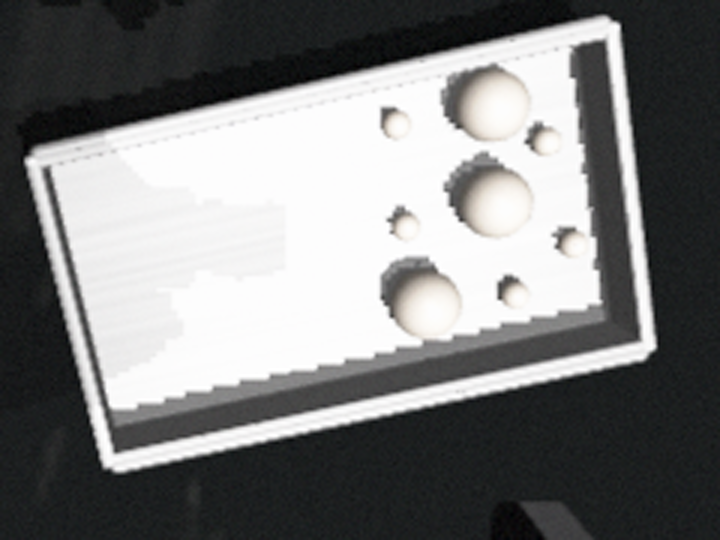

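```bash
cat >> h.py <<'E'
def tray_fit(P):
    P=np.array(P)[:,:2]; c=P.mean(0); d=P[0]+P[1]-P[2]-P[3]; return c,np.arctan2(d[1],d[0])
E
python3 - <<'E'
from h import *
f=np.load("w1.npy",allow_pickle=True).item()
q=lambda x,y:(270+x/3,140+y/3)
for nm,L in [("outer",[(620,20),(656,350),(107,470),(27,157)]),("inner",[(606,36),(638,342),(118,452),(46,166)])]:
    C=[onz(f,*q(*a),30) for a in L]
    print(nm,[np.linalg.norm(C[i]-C[(i+1)%4]).round(1) for i in range(4)],tray_fit(C))
c=np.array([593,187]);
C=[onz(f,*q(*a),30) for a in [(606,36),(638,342),(118,452),(46,166)]]
c,y=tray_fit(C)
R=np.array([[np.cos(y),np.sin(y)],[-np.sin(y),np.cos(y)]])
for n,(u,v),z in [("B",(493,104),16),("B",(496,202),16),("B",(427,304),16),("c",(397,125),9),("c",(545,141),9),("c",(405,225),9),("c",(572,243),9),("c",(514,293),9)]:
    print(n,(R@(onz(f,*q(u,v),z)[:2]-c)).round(1))
E
```

```text
outer [np.float64(109.5), np.float64(188.6), np.float64(110.2), np.float64(189.2)] (array([597.38843223, 189.01771539]), np.float64(0.21326118648018114))
inner [np.float64(101.5), np.float64(177.8), np.float64(100.5), np.float64(179.2)] (array([597.30153916, 189.45077654]), np.float64(0.21013503980575757))
B [56.5 35.7]
B [52.9  3.3]
B [ 24.9 -26.5]
c [26.2 34.8]
c [73.8 18.5]
c [23.3  0.7]
c [ 78.3 -18.4]
c [ 56.4 -31.5]
```

Request:
{"api": "step_arm", "payload": {"series": [[[0, -0.5, -3.1, -0.2, 0, 0, 0], [0, -0.5, -3.1, -0.2, 0, 0, 0], [0, -0.5, -3.1, -0.2, 0, 0, 0], [0, -0.5, -3.1, -0.2, 0, 0, 0], [0, -0.5, -3.1, -0.2, 0, 0, 0], [0, -0.5, -3.1, -0.2, 0, 0, 0], [0, -0.5, -3.1, -0.2, 0, 0, 0], [0, -0.5, -3.1, -0.2, 0, 0, 0], [0, -0.5, -3.1, -0.2, 0, 0, 0], [0, 0, -2, 0, 0, 0, 0], [0, 0, 0, 0, 0, 0, 0]]]}}

```text
time: 2.53
position: [475.7, -89.6, 241.5]
tcp_rot: [3.141, 0.002, 1.57]
ft_force: [0.4, -0.3, 0.9]
opening: 85.2
```

Run:
```python
from h import *
f=grab("wrist","w2"); np.save("w2.npy",f,allow_pickle=True);print(env.read_state()["joints"].round(2))
```

```text
[-0.04  0.28  0.22  1.85 -0.07  1.02  0.21]
```

View pics/w2.png

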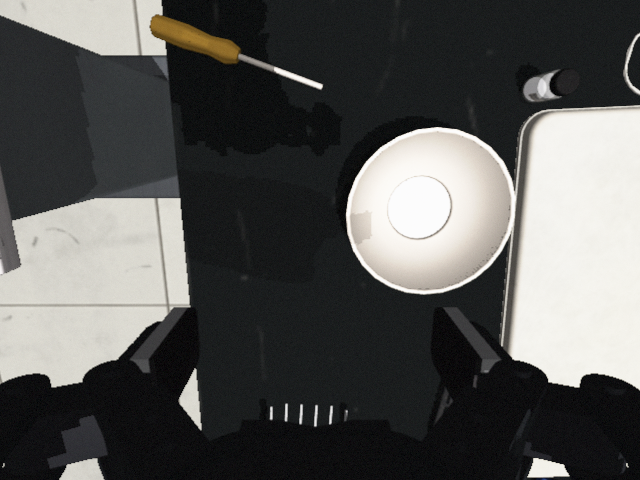

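Request:
{"api": "step_arm", "payload": {"series": [[[0.3, -0.2, -3, -0.4, 0, 0, -0.01], [0.3, -0.2, -3, -0.4, 0, 0, -0.01], [0.3, -0.2, -3, -0.4, 0, 0, -0.01], [0.3, -0.2, -3, -0.4, 0, 0, -0.01], [0.3, -0.2, -3, -0.4, 0, 0, 0], [0.3, -0.2, -3, -0.4, 0, 0, 0], [0.3, 0, -1, 0, 0, 0, 0], [0.3, 0, 0, 0, 0, 0, 0]]]}}

```text
time: 3.25
position: [464.4, -276.7, 217.0]
tcp_rot: [-3.141, 0.001, 1.533]
ft_force: [-0.4, -0.2, -0.1]
opening: 59.8
```

Run:
```python
from h import *
f=grab("wrist","w3"); np.save("w3.npy",f,allow_pickle=True);print(env.read_state()["joints"].round(2))
```

```text
[ 0.3   0.4   0.28  1.75 -0.13  1.01  0.59]
```

View pics/w3.png

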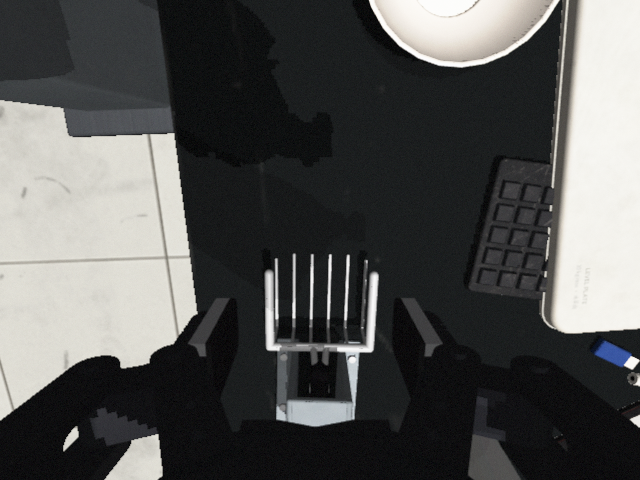

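Run:
```python
from h import *
f=np.load("w3.npy",allow_pickle=True).item(); crop(f,240,230,400,430,3,"w3c")
P={k:onz(f,*uv,36) for k,uv in dict(lf=(268.5,271),lb=(271.5,349),rf=(374,271),rb=(371,349)).items()}
for k,v in P.items(): print(k,v.round(1))
d=(P["lf"]+P["rf"]-P["lb"]-P["rb"]);print("yaw",np.arctan2(d[1],d[0]), np.linalg.norm(P["lf"]-P["rf"]),np.linalg.norm(P["lf"]-P["lb"]))
g=np.load("w2.npy",allow_pickle=True).item()
for uv in [(347,215),(514,200),(437,128),(424,294)]: print(onz(g,*uv,45).round(1))
m=(g["img"].min(2)>130).astype(np.uint8); m[:, 506:]=m[:,506:]*0; m[:100]=0;m[300:]=0;m[:,:335]=0
c=max(cv2.findContours(m,0,2)[0],key=cv2.contourArea)
W=np.array([onz(g,*p[0],45)[:2] for p in c]); print(cv2.minEnclosingCircle(W.astype(np.float32)))
```

```text
lf [ 422.2 -320.    36. ]
lb [ 419.6 -396.5   36. ]
rf [ 514.7 -323.7   36. ]
rb [ 512.  -400.1   36. ]
yaw 1.5361684899051413 92.5573798197328 76.52204885548501
[504.5 -88.   45. ]
[650.4 -75.   45. ]
[578.  -14.6  45. ]
[ 578.  -163.2   45. ]
((577.9426879882812, -88.36721801757812), 74.92256164550781)
```

View pics/w3c.png

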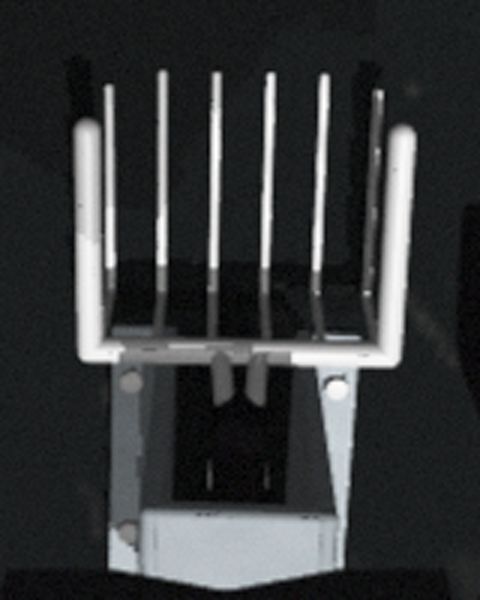

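Request:
{"api": "step_arm", "payload": {"series": [[[0.3, -0.7, -1.0, -2.4, 0, 0, 0], [0.3, -0.7, -1.0, -2.4, 0, 0, 0], [0.3, -0.7, -1.0, -2.4, 0, 0, 0], [0.3, -0.7, -1.0, -2.4, 0, 0, 0], [0.3, -0.7, -1.0, -2.4, 0, 0, 0], [0.3, -0.8, -0.9, -2.4, 0, 0, 0], [0.3, 0, 0, 0, 0, 0, 0.003], [0.3, 0, 0, 0, 0, 0, 0]]]}}

```text
time: 3.97
position: [421.9, -331.9, 72.9]
tcp_rot: [-3.14, -0.003, 1.54]
ft_force: [0.4, -0.3, 0.3]
opening: 59.9
```

Run:
```python
from h import *
f=grab("wrist","w4"); print(env.read_state()["position"])
d=np.array([np.cos(1.536),np.sin(1.536),0]);L=np.array([421,-351,36])
print([proj(f,L+d*s).round(1).tolist() for s in (31,15,0,-40)])
```

```text
[ 422.93657066 -332.31800305   73.99669449]
[[314.1, 257.0], [314.0, 288.0], [313.9, 315.9], [313.8, 385.1]]
```

View pics/w4.png

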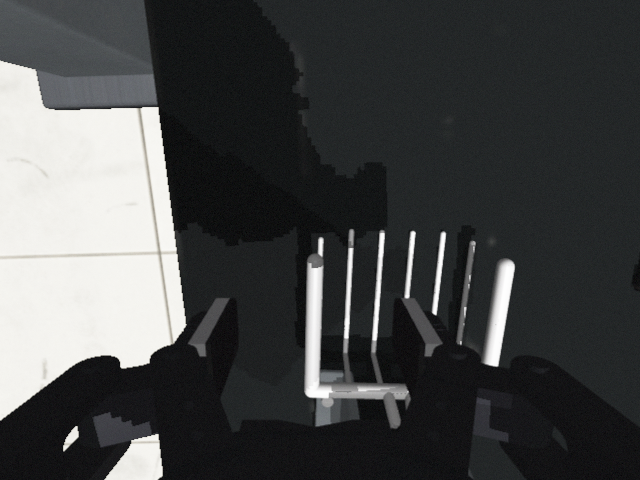

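Request:
{"api": "step_arm", "payload": {"series": [[[0.3, 0, -0.1, -1.8, 0, 0, 0], [0.3, 0, -0.2, -1.8, 0, 0, 0], [0.3, 0, -0.1, -1.8, 0, 0, 0], [0.3, 0, 0, 0, 0, 0, 0], [1, 0, 0, 0, 0, 0, 0], [1, 0, 0, 0, 0, 0, 0], [1, 0, 0, 0, 0, 0, 0], [1, 0, 0, 0, 0, 0, 0], [1, 0, 0, 0, 0, 0, 0], [1, 0, 0, 0, 0, 0, 0], [1, 0, 0, 0, 0, 0, 0]]], "newtons": 60}}

```text
time: 4.93
position: [422.2, -338.4, 20.5]
tcp_rot: [3.14, 0.001, 1.539]
ft_force: [-0.3, 1.7, 6.9]
opening: 5.5
```

Run:
```python
from h import *
f=grab("wrist","w5"); s=env.read_state(); print(s["position"],s["opening"],s["ft_force"],s["ft_torque"])
```

```text
[ 422.16206831 -338.39800393   20.50013814] 6.051374621489343 [-0.30099896  0.54121882  7.60744064] [0.2062269  0.11956553 0.01929227]
```

View pics/w5.png

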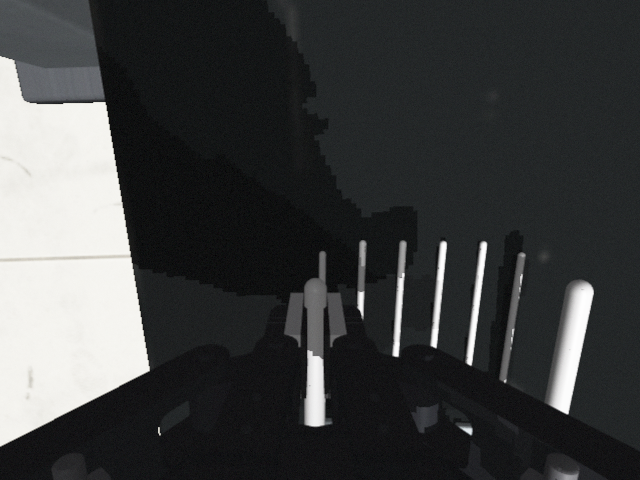

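Request:
{"api": "step_arm", "payload": {"series": [[[1, 0, 0, 0.1, 0, 0, 0], [1, 0, 0.5, 0, 0, 0, 0], [1, 0, 1.0, 0, 0, 0, 0], [1, 0.1, 1.5, 0, 0, 0, 0], [1, 0, 1.5, 0, 0, 0, 0], [1, 0.1, 1.5, 0, 0, 0, 0], [1, 0, 1.5, 0, 0, 0, 0], [1, 0.1, 1.5, 0, 0, 0, 0], [1, 0, 1.5, 0, 0, 0, 0], [1, 0.1, 1.0, 0, 0, 0, 0], [1, 0, 0.8, 0, 0, 0, 0], [1, 0, 0.2, 0, 0, 0, 0], [1, 0, 0, 0, 0, 0, 0]]]}}

```text
time: 6.07
position: [425.8, -212.1, 20.5]
tcp_rot: [3.141, -0.001, 1.54]
ft_force: [1.1, 3.1, 7.2]
opening: 5.5
```

Run:
```python
from h import *
f=grab("top"); crop(f,330,230,450,310,6,"t3"); g=grab("side");crop(g,290,140,410,260,5,"s3"); s=env.read_state(); print(s["position"],s["opening"],s["ft_force"])
```

```text
[ 425.83466204 -212.13025829   20.48739172] 5.472631250117451 [0.17566972 3.15321399 7.33444088]
```

View pics/t3.png

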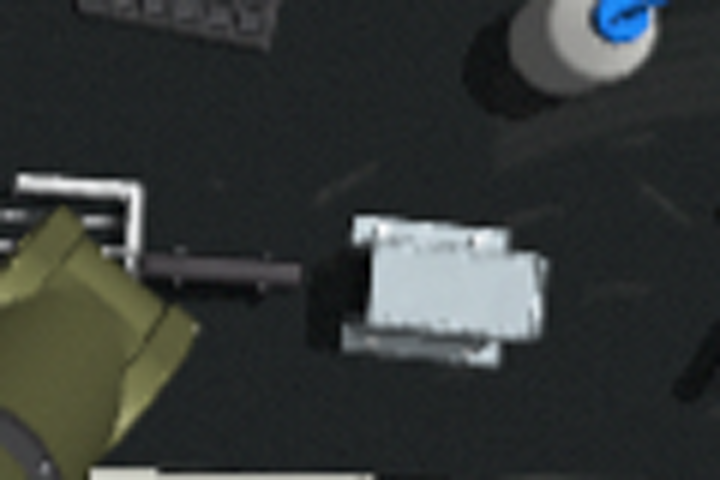

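View pics/s3.png

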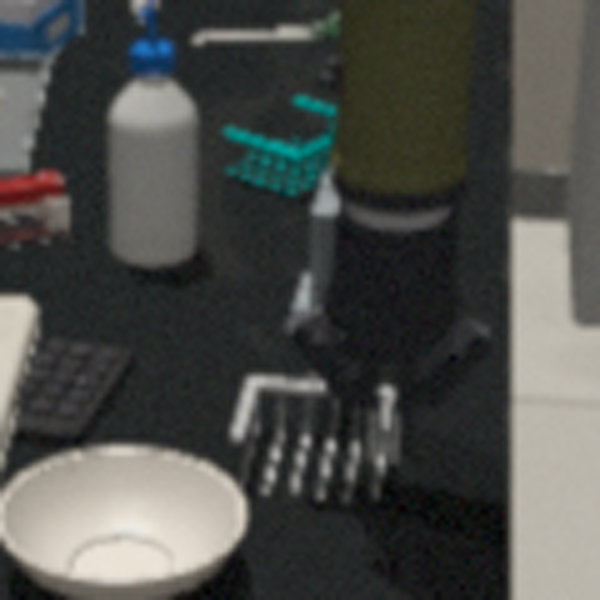

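Request:
{"api": "step_arm", "payload": {"series": [[[0.8, 0, 0, 0, 0, 0, 0], [0.5, 0, 0, 0, 0, 0, 0], [0.3, 0, 0, 0, 0, 0, 0], [0.3, 0, 0, 0, 0, 0, 0], [0.3, 0, 0, 0.5, 0, 0, 0], [0.3, 0, 0, 2, 0, 0, 0], [0.3, 0, 0, 3, 0, 0, 0], [0.3, 0, 0, 3, 0, 0, 0], [0.3, 0, 0, 3, 0, 0, 0], [0.3, 0.7, -2, 2, 0, 0, 0], [0.3, 0.7, -2, 1.5, 0, 0, 0], [0.3, 0.7, -2, 0, 0, 0, 0], [0.3, 0.7, -2, 0, 0, 0, 0], [0.3, 0.7, -2, 0, 0, 0, 0], [0.3, 0.7, -2, 0, 0, 0, 0], [0.3, 0, 0, 0, 0, 0, 0], [0.3, 0, 0, 0, 0, 0, 0]]]}}

```text
time: 7.58
position: [467.0, -334.0, 170.1]
tcp_rot: [-3.141, 0.0, 1.537]
ft_force: [-0.6, -0.5, -0.6]
opening: 59.6
```

Run:
```python
from h import *
f=grab("wrist","w6"); np.save("w6.npy",f,allow_pickle=True); s=env.read_state(); print(s["position"],s["opening"],s["ft_force"])
crop(f,200,180,440,460,2.2,"w6c")
```

```text
[ 466.91456302 -332.81045802  170.06364912] 59.81987990836743 [-0.67688575  0.30889543  0.11260875]
```

View pics/w6.png

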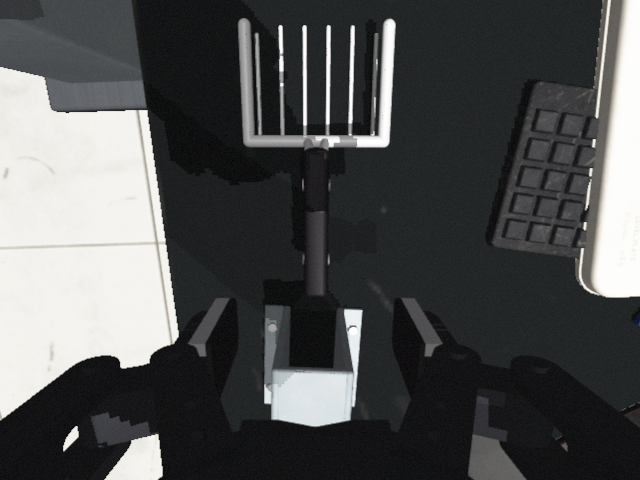

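View pics/w6c.png

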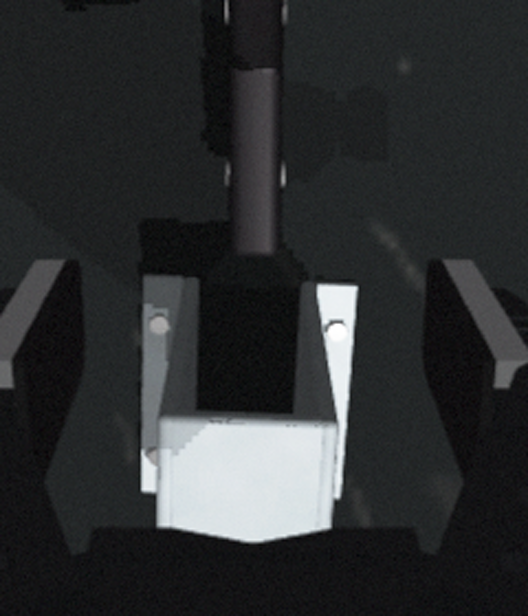

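Run:
```python
from h import *
f=np.load("w6.npy",allow_pickle=True).item()
b=onz(f,316.2,295,70); a=onz(f,316,149,70); print("handle back/front",b.round(1),a.round(1),np.linalg.norm(a-b))
d=a-b; print("yaw",np.arctan2(d[1],d[0]))
P={k:onz(f,*uv,36) for k,uv in dict(lf=(244.5,20),lb=(248.5,142),rf=(389.5,21),rb=(384.5,142)).items()}
for k,v in P.items(): print(k,v.round(1))
d=(P["lf"]+P["rf"]-P["lb"]-P["rb"]);y=np.arctan2(d[1],d[0]);print("yaw",y, np.linalg.norm(P["lf"]-P["rf"]))
u=np.array([np.cos(y),np.sin(y),0]); m=(P["lf"]+P["rf"])/2; print("handle pt from rim",m-u*121, "mouth",m+9*u)
print("from back", b+52*u)
```

```text
handle back/front [ 466.8 -368.    70. ] [ 470.  -273.1   70. ] 94.95072071003713
yaw 1.5374663428209734
lf [ 427.4 -192.7   36. ]
lb [ 423.9 -267.6   36. ]
rf [ 519.5 -196.6   36. ]
rb [ 517.2 -270.9   36. ]
yaw 1.5319450931141378 92.25454667669797
handle pt from rim [ 468.747076   -315.58082673   36.        ] mouth [ 473.79646588 -185.67892659   36.        ]
from back [ 468.84632416 -316.06970999   70.        ]
```

Request:
{"api": "step_arm", "payload": {"series": [[[0.5, 0, 0.4, -2.5, 0, 0, 0], [0.5, 0.1, 0.4, -2.5, 0, 0, 0], [0.5, 0, 0.4, -2.5, 0, 0, 0], [0.5, 0.1, 0.3, -2.5, 0, 0, 0], [0.5, 0, 0.2, -1.9, 0, 0, 0], [0.5, 0, 0, -1.0, 0, 0, 0], [0.5, 0, 0, 0, 0, 0, 0], [1, 0, 0, 0, 0, 0, 0], [1, 0, 0, 0, 0, 0, 0], [1, 0, 0, 0, 0, 0, 0], [1, 0, 0, 0, 0, 0, 0], [1, 0, 0, 0, 0, 0, 0]]], "newtons": 110}}

```text
time: 8.63
position: [470.2, -316.8, 42.6]
tcp_rot: [3.139, 0.001, 1.538]
ft_force: [-0.3, -0.7, 6.0]
opening: 14.2
```

Run:
```python
from h import *
f=grab("wrist","w7"); s=env.read_state(); print(s["position"],s["tcp_rot"],s["opening"],s["ft_force"],s["joints"].round(2))
```

```text
[ 470.18868563 -316.88162947   42.51128561] [3.13945919e+00 1.33468408e-03 1.53843371e+00] 14.05516778826411 [-0.52525952  0.0446698   5.66906886] [ 0.39  0.65  0.25  1.88 -0.26  0.64  0.77]
```

View pics/w7.png

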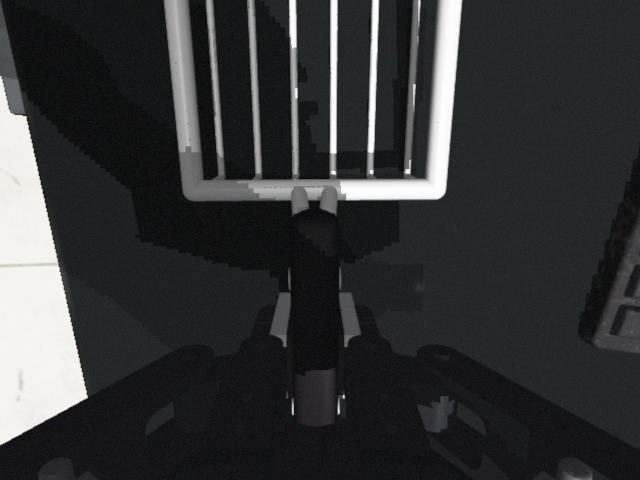

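Request:
{"api": "step_arm", "payload": {"series": [[[1, 0, 0, 0.5, 0, 0, 0], [1, 0, 0, 1.5, 0, 0, 0], [1, 0, 0, 2.5, 0, 0, 0], [1, 0, 0, 3, 0, 0, 0], [1, 0, 1, 3, 0, 0, -0.02], [1, 0, 2, 3, 0, 0, -0.05], [1, 0, 2.5, 2, 0, 0, -0.07], [1, 0, 3, 0, 0, 0, -0.08], [1, 0, 3, 0, 0, 0, -0.08], [1, 0, 3, 0, 0, 0, -0.08], [1, 0, 3, 0, 0, 0, -0.08], [1, 0, 3, 0, 0, 0, -0.08], [1, 0, 3, 0, 0, 0, -0.08], [1, 0, 3, 0, 0, 0, -0.08], [1, 0, 3, 0, 0, 0, -0.08], [1, 0, 3, 0, 0, 0, -0.08], [1, 0, 3, 0, 0, 0, -0.08], [1, 0, 3, 0, 0, 0, -0.08], [1, 0, 3, 0, 0, 0, -0.08], [1, 0, 3, 0, 0, 0, -0.08]]]}}

```text
time: 10.35
position: [468.8, 130.3, 196.5]
tcp_rot: [-3.141, 0.0, 0.355]
ft_force: [1.9, -0.1, -1.0]
opening: 14.1
```

Run:
```python
from h import *
f=grab("wrist","w8"); s=env.read_state(); print(s["position"],s["tcp_rot"],s["opening"],s["ft_force"],s["joints"].round(2))
```

```text
[468.54155232 137.85118556 195.85536206] [-3.13760874e+00  1.16562067e-04  3.56198108e-01] 14.343908090994633 [-0.13485311  7.22325236 -0.72511045] [-0.76  0.38  0.6   1.91 -0.27  0.93 -1.25]
```

View pics/w8.png

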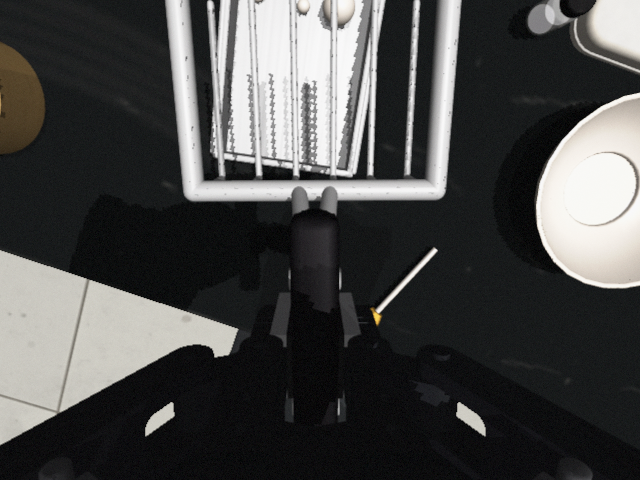

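Request:
{"api": "step_arm", "payload": {"series": [[[1, -0.1, 1.0, -1, 0, 0, -0.05], [1, -0.1, 1.0, -2, 0, 0, -0.05], [1, -0.1, 0.8, -2, 0, 0, -0.04], [1, -0.2, 0.4, -2, 0, 0, -0.006], [1, 0, 0, -2, 0, 0, 0], [1, 0, 0, -1, 0, 0, 0], [1, 0, 0, 0, 0, 0, 0], [1, 0, 0, 0, 0, 0, 0]]]}}

```text
time: 11.07
position: [464.5, 160.4, 96.5]
tcp_rot: [3.141, 0.001, 0.212]
ft_force: [-0.4, 0.5, -0.2]
opening: 14.5
```

Run:
```python
from h import *
f=grab("wrist","w9");np.save("w9.npy",f,allow_pickle=True); s=env.read_state(); print(s["position"],s["tcp_rot"],s["opening"],s["ft_force"],s["joints"].round(2))
g=grab("side"); crop(g,210,230,410,370,4,"s9"); t=grab("top"); crop(t,190,180,290,290,5,"t9")
```

```text
[465.05283733 160.52699733  97.09001922] [-3.14149957e+00 -7.86010269e-04  2.12192161e-01] 14.109532965570269 [-0.00400747  0.55466822 -1.46735188] [-0.75  0.52  0.55  2.03 -0.42  0.7  -1.3 ]
```

View pics/w9.png

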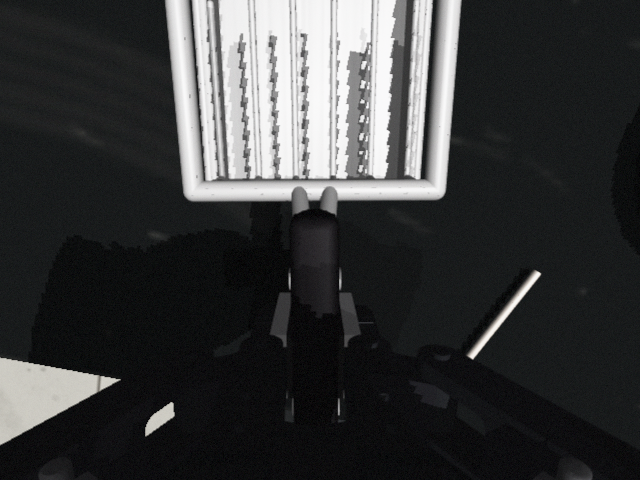

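View pics/s9.png

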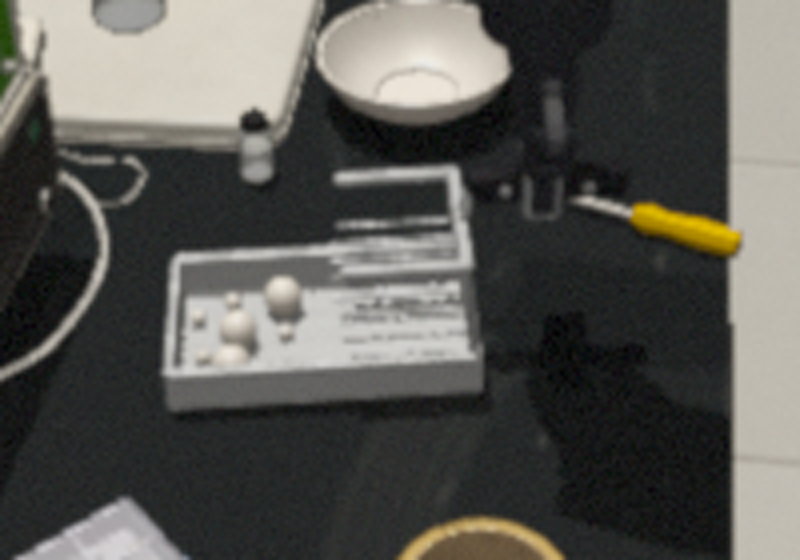

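View pics/t9.png

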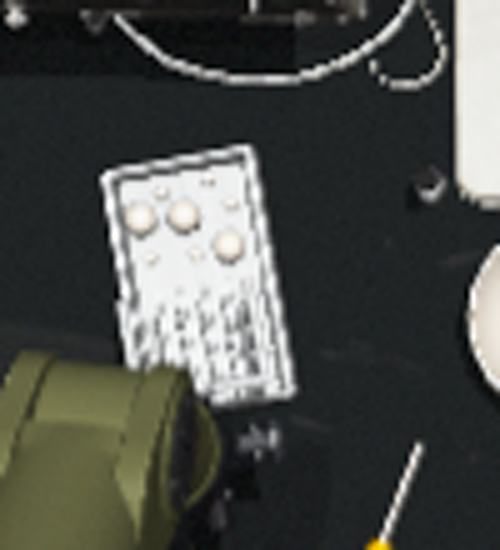

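Run:
```python
from h import *
f=np.load("w9.npy",allow_pickle=True).item(); crop(f,150,0,480,220,2.4,"w9c")
```

```text
(no output)
```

View pics/w9c.png

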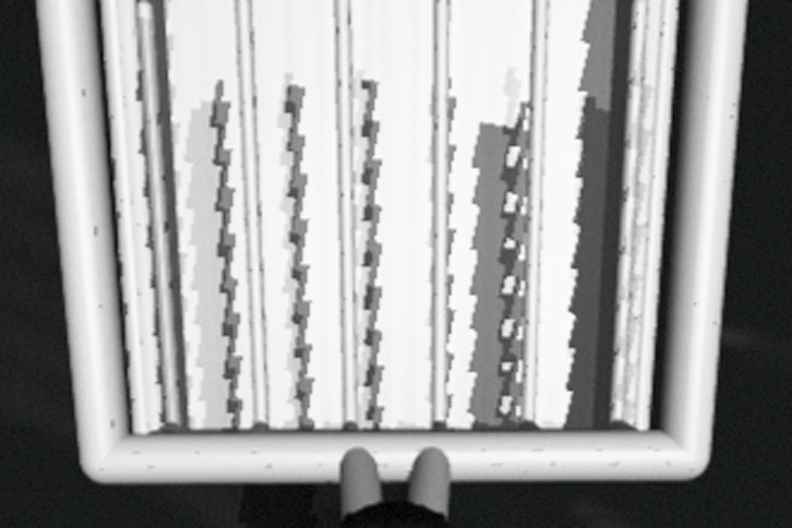

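Run:
```python
from h import *
f=np.load("w9.npy",allow_pickle=True).item(); 
a=f["img"][60:180,180:240]; b=f["img"][60:180,390:450]
im=np.hstack([a,b])[:,:,::-1]; cv2.imwrite("pics/w9d.png",cv2.resize(im,None,fx=5,fy=5,interpolation=cv2.INTER_NEAREST)[:600])
for r in (80,130,165): print(r,f["img"][r,190:232].max(1).tolist(),"|",f["img"][r,395:440].max(1).tolist())
```

```text
80 [200, 189, 174, 153, 128, 83, 33, 69, 153, 202, 223, 237, 247, 243, 222, 225, 233, 237, 238, 191, 112, 89, 121, 169, 195, 225, 211, 175, 136, 99, 85, 84, 91, 179, 237, 243, 242, 241, 230, 213, 215, 212] | [85, 85, 83, 84, 82, 82, 80, 64, 55, 56, 60, 58, 58, 62, 86, 107, 160, 225, 222, 191, 182, 196, 213, 228, 234, 216, 216, 240, 245, 237, 228, 184, 95, 27, 29, 19, 45, 66, 83, 110, 131, 150, 165, 176, 185]
130 [231, 219, 220, 209, 204, 191, 176, 155, 130, 86, 37, 73, 90, 179, 227, 243, 245, 234, 228, 230, 235, 237, 235, 217, 149, 100, 147, 185, 224, 221, 190, 158, 113, 85, 85, 109, 186, 232, 241, 243, 243, 229] | [84, 85, 82, 84, 67, 59, 58, 57, 57, 56, 58, 97, 154, 202, 240, 240, 210, 182, 204, 234, 240, 227, 204, 225, 245, 243, 230, 218, 145, 39, 27, 28, 34, 52, 77, 99, 119, 143, 158, 168, 184, 191, 201, 214, 229]
165 [245, 245, 240, 234, 225, 218, 210, 202, 189, 176, 156, 127, 79, 36, 136, 194, 220, 231, 244, 240, 226, 229, 233, 237, 238, 231, 215, 140, 85, 155, 197, 212, 198, 180, 129, 82, 84, 90, 181, 234, 242, 241] | [86, 81, 71, 59, 56, 58, 54, 54, 53, 90, 152, 173, 208, 213, 194, 187, 226, 239, 240, 221, 205, 230, 244, 239, 227, 186, 96, 26, 26, 28, 41, 59, 87, 106, 129, 148, 165, 179, 186, 198, 207, 222, 232, 238, 245]
```

View pics/w9d.png

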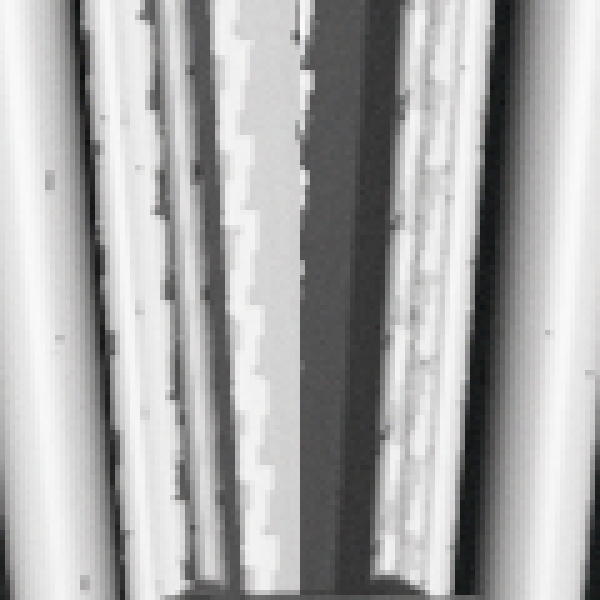

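Run:
```python
from h import *
f=np.load("w9.npy",allow_pickle=True).item(); s=env.read_state(); T=Rot.from_euler("xyz",s["tcp_rot"]).as_matrix(); p=s["position"]
for dx in (48,50,51,52): print(dx,[proj(f,p+T@np.array([dx,y,6.5])).round(1).tolist() for y in (-46,0,46)])
print("mouth", p+T@[131,0,42.5])
c=np.array([597.3,189.3]);y=.212;R=np.array([[np.cos(y),np.sin(y)],[-np.sin(y),np.cos(y)]])
print("mouth in tray", R@((p+T@[131,0,42.5])[:2]-c), "TCP",R@(p[:2]-c))
# measure rim tips in top/side
t=np.load("w9.npy",allow_pickle=True)
```

```text
48 [[191.7, 189.9], [312.7, 189.7], [433.5, 189.5]]
50 [[191.3, 184.6], [312.6, 184.4], [434.0, 184.2]]
51 [[191.1, 182.0], [312.6, 181.8], [434.2, 181.6]]
52 [[190.8, 179.3], [312.6, 179.1], [434.4, 178.9]]
mouth [593.46309938 188.42657009  55.18429404]
mouth in tray [-3.93478347 -0.04653207] TCP [-1.35017499e+02 -1.11271563e-01]
```

Request:
{"api": "step_arm", "payload": {"series": [[[1, 0.3, 0.1, 0, 0, 0, 0], [1, 0.3, 0.1, -1, 0, 0, 0], [1, 0, 0, -1.5, 0, 0, 0], [1, 0, 0, -1.2, 0, 0, 0], [1, 0, 0, -0.8, 0, 0, 0], [1, 0, 0, -0.3, 0, 0, 0], [1, 0, 0, 0, 0, 0, 0], [1, 0, 0, 0, 0, 0, 0]]]}}

```text
time: 11.88
position: [470.8, 162.8, 48.4]
tcp_rot: [3.142, -0.0, 0.213]
ft_force: [0.0, -0.4, -1.9]
opening: 13.9
```

Run:
```python
from h import *
f=grab("wrist","w10");np.save("w10.npy",f,allow_pickle=True); s=env.read_state(); print(s["position"],s["tcp_rot"],s["opening"],s["ft_force"],s["ft_torque"])
g=grab("side"); crop(g,210,230,410,370,4,"s10")
```

```text
[470.91115797 162.85054944  48.6368965 ] [-3.14157475e+00 -6.70584959e-04  2.12536106e-01] 14.368884428076003 [0.04329329 0.26757113 0.09005051] [-0.03769706  0.08065601  0.02469221]
```

View pics/w10.png

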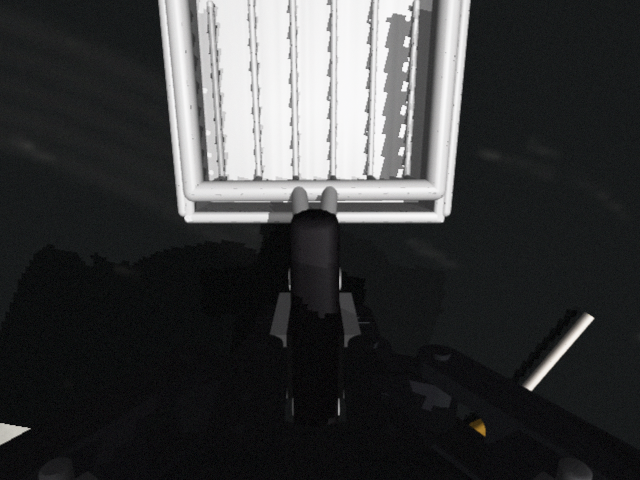

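View pics/s10.png

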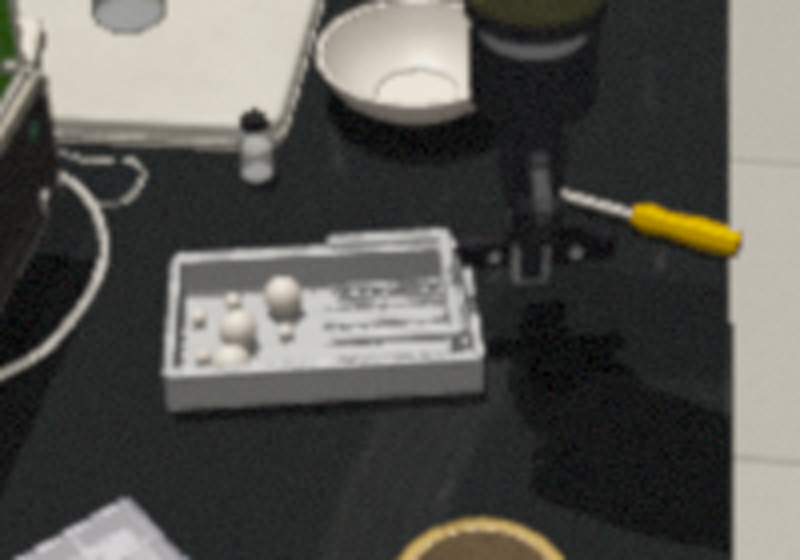

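Request:
{"api": "step_arm", "payload": {"series": [[[1, 0, 0, 0, -0.002, 0.01, 0], [1, 0, 0, 0, -0.002, 0.01, 0], [1, 0, 0, 0, 0, 0, 0], [1, 0, 0, 0, 0, 0, 0]]]}}

```text
time: 12.32
position: [471.2, 163.1, 48.6]
tcp_rot: [-3.141, 0.019, 0.213]
ft_force: [-0.4, 0.6, 1.0]
opening: 14.1
```

Request:
{"api": "step_arm", "payload": {"series": [[[1, 0, 0, -0.1, 0, 0, 0], [1, 0, 0, 0, 0, 0, 0], [1, 0, 0, 0, 0, 0, 0]]]}}

```text
time: 12.57
position: [470.9, 163.0, 47.6]
tcp_rot: [-3.141, 0.019, 0.213]
ft_force: [-1.4, 0.6, 3.9]
opening: 14.4
```

Request:
{"api": "step_arm", "payload": {"series": [[[1, 0.3, 0.06, 0, 0, 0, 0], [1, 0.6, 0.13, 0, 0, 0, 0], [1, 0.6, 0.13, 0, 0, 0, 0], [1, 0.6, 0.13, 0, 0, 0, 0], [1, 0.6, 0.13, 0, 0, 0, 0], [1, 0.6, 0.13, 0, 0, 0, 0], [1, 0.6, 0.13, 0, 0, 0, 0], [1, 0.6, 0.13, 0, 0, 0, 0], [1, 0.6, 0.13, 0, 0, 0, 0], [1, 0.6, 0.13, 0, 0, 0, 0], [1, 0.6, 0.13, 0, 0, 0, 0], [1, 0.3, 0.06, 0, 0, 0, 0], [1, 0, 0, 0, 0, 0, 0]]]}}

```text
time: 13.65
position: [537.8, 177.2, 47.7]
tcp_rot: [-3.141, 0.018, 0.213]
ft_force: [0.3, 0.4, 3.8]
opening: 14.4
```

Run:
```python
from h import *
f=grab("wrist","w11");s=env.read_state(); print(s["position"],s["tcp_rot"],s["opening"],s["ft_force"],s["ft_torque"])
g=grab("side"); crop(g,220,250,370,350,5,"s11"); t=grab("top"); crop(t,190,190,290,290,6,"t11")
```

```text
[537.7480872  177.19741026  47.65120089] [-3.14142855  0.01797262  0.2125905 ] 14.072354678200716 [1.93716249 0.57184143 2.87073901] [ 0.18492184 -0.767391    0.02003325]
```

View pics/w11.png

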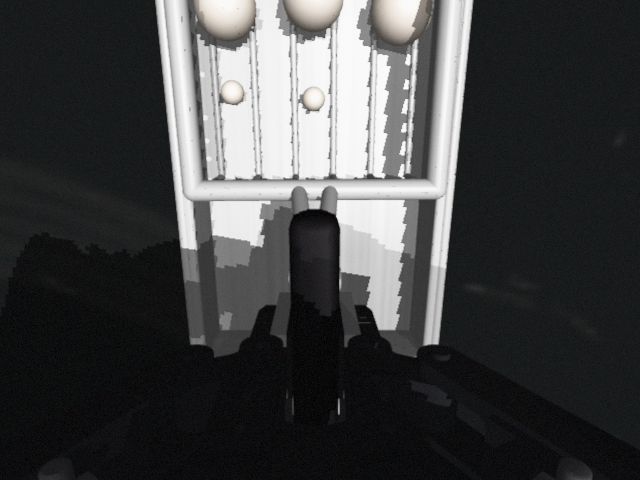

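View pics/s11.png

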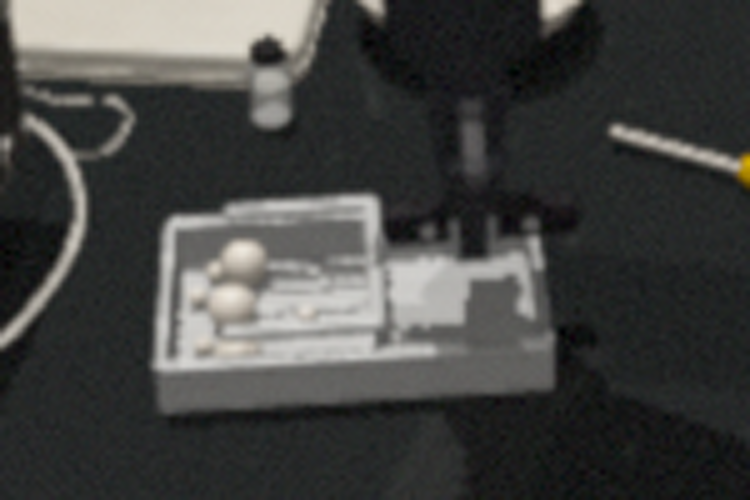

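View pics/t11.png

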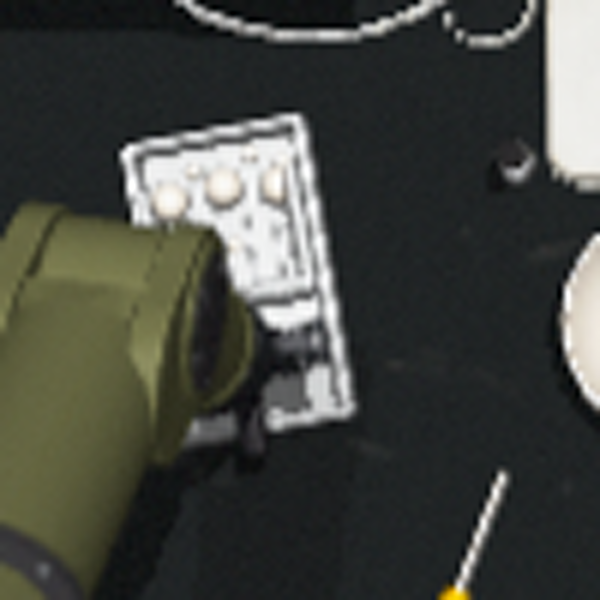

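Request:
{"api": "step_arm", "payload": {"series": [[[1, 0.4, 0.08, 0, 0, 0, 0], [1, 0.4, 0.09, 0, 0, 0, 0], [1, 0.4, 0.08, 0, 0, 0, 0], [1, 0, 0, 0, 0, 0, 0], [1, -0.1, -0.02, 0.3, 0.004, -0.02, 0], [1, -0.1, -0.02, 0.4, 0.008, -0.039, 0], [1, -0.1, -0.02, 0.4, 0.008, -0.039, 0], [1, -0.1, -0.02, 0.4, 0.008, -0.039, 0], [1, -0.1, -0.02, 0.4, 0.008, -0.039, 0], [1, -0.1, -0.02, 0.4, 0.008, -0.039, 0], [1, 0, 0, 0, 0.004, -0.02, 0], [1, 0, 0, 0, 0, 0, 0], [1, 0, 0, 0, 0, 0, 0]]]}}

```text
time: 14.88
position: [541.1, 178.3, 69.6]
tcp_rot: [3.14, -0.216, 0.213]
ft_force: [0.2, -0.8, -3.0]
opening: 14.0
```

Run:
```python
from h import *
f=grab("wrist","w12");s=env.read_state(); print(s["position"],s["tcp_rot"],s["opening"],s["ft_force"],s["ft_torque"])
g=grab("side"); crop(g,220,250,370,350,5,"s12")
```

```text
[541.78149363 178.39832241  69.70262168] [ 3.13931212 -0.21698649  0.21326789] 14.008507968881228 [-0.00790903  0.29015906 -1.47342807] [-0.13568881  0.45395372 -0.03629361]
```

View pics/w12.png

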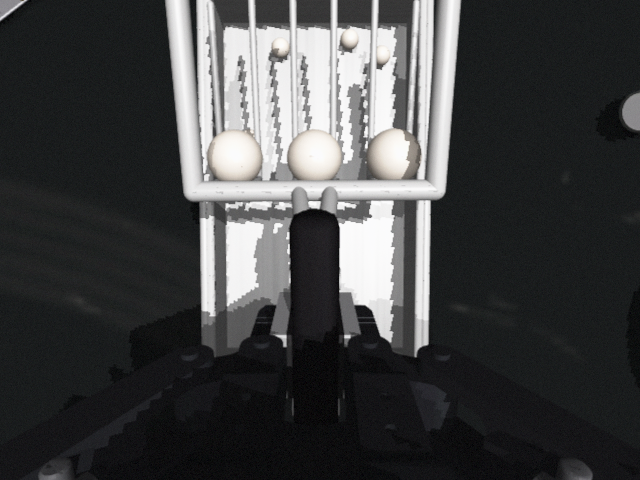

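View pics/s12.png

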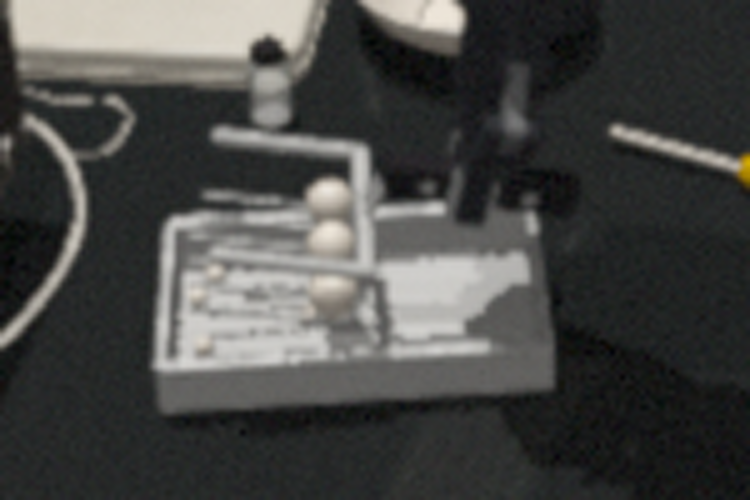

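Request:
{"api": "step_arm", "payload": {"series": [[[1, 0, 0, 0.5, 0, 0, 0], [1, 0, 0, 1, 0, 0, 0], [1, 0, 0, 1.5, 0, 0, 0], [1, 0, 0, 1.5, 0, 0, 0], [1, 0, 0, 1.5, 0, 0, 0], [1, 0, 0, 1.5, 0, 0, 0], [1, 0, 0, 1, 0, 0, 0], [1, 0, 0, 0.5, 0, 0, 0], [1, 0, 0, 0, 0, 0, 0]]]}}

```text
time: 15.73
position: [543.1, 178.6, 161.3]
tcp_rot: [3.139, -0.221, 0.213]
ft_force: [-0.1, 0.8, -2.3]
opening: 14.1
```

Run:
```python
from h import *
f=grab("wrist","w13");s=env.read_state(); print(s["position"],s["tcp_rot"],s["opening"],s["ft_force"],s["joints"].round(2))
g=grab("side"); crop(g,220,200,370,350,4,"s13")
```

```text
[542.53784789 178.60409097 160.37577422] [ 3.13926974 -0.2197184   0.21342492] 14.135988897307831 [-0.05656363  0.15729204 -2.74443536] [-0.8   0.45  0.6   1.96 -0.41  0.62 -1.31]
```

View pics/w13.png

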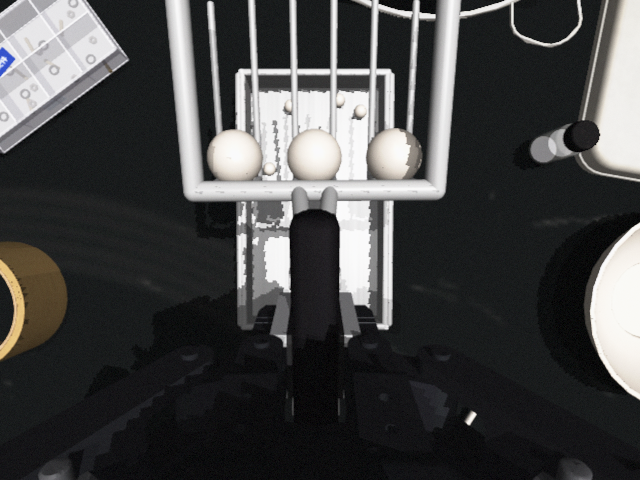

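View pics/s13.png

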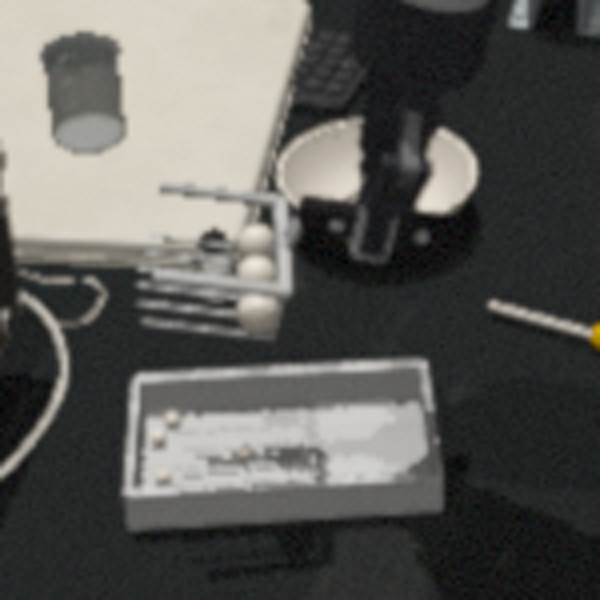

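Run:
```python
from h import *
t=grab("top"); crop(t,190,190,290,290,6,"t13"); g=grab("side"); crop(g,240,280,350,340,7,"s13b")
c=np.array([597.3,189.3]);y=.212;R=np.array([[np.cos(y),-np.sin(y)],[np.sin(y),np.cos(y)]])
for p in [(26,35),(23,.7),(75,18),(79,-18),(56,-31)]:
    X=[*(c+R@np.array(p)),9]; a=proj(g,X); b=proj(t,X); print(p,((a-[240,280])*7).round(),((b-[190,190])*6).round())
```

```text
(26, 35) [274. 293.] [180. 246.]
(23, 0.7) [282. 227.] [235. 241.]
(75, 18) [134. 268.] [194. 165.]
(79, -18) [127. 202.] [250. 148.]
(56, -31) [191. 175.] [276. 180.]
```

View pics/s13b.png

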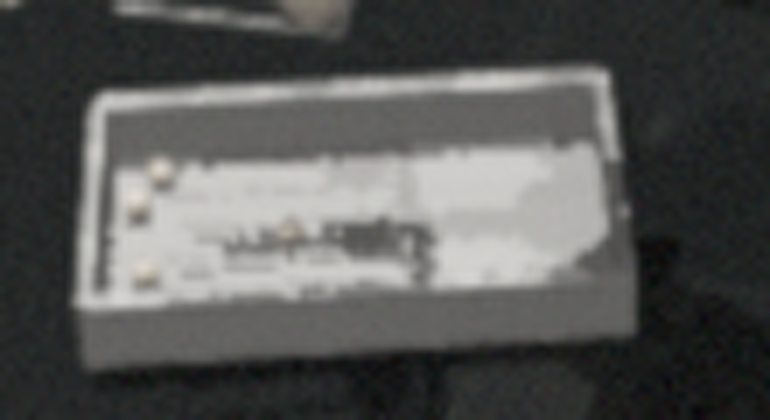

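View pics/t13.png

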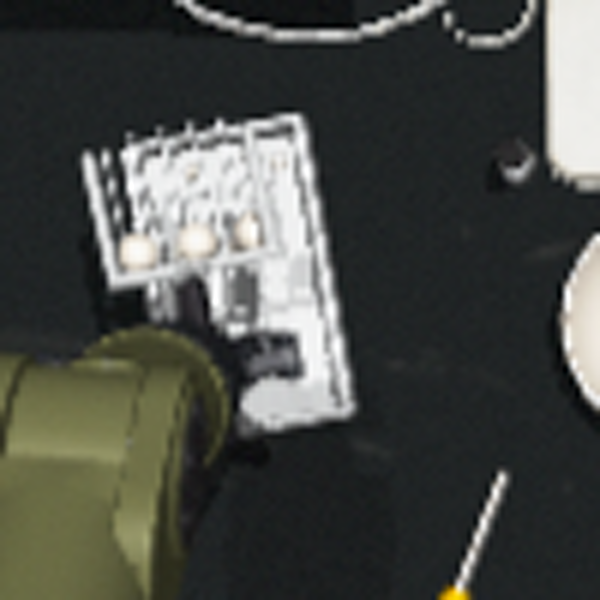

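Run:
```python
from h import *
f=grab("wrist")
c=np.array([597.3,189.3]);y=.212;R=np.array([[np.cos(y),np.sin(y)],[-np.sin(y),np.cos(y)]])
for uv in [(288,105),(340,100),(360,112),(268,168)]: print(uv,(R@(onz(f,*uv,9)[:2]-c)).round())
```

```text
(288, 105) [72. 21.]
(340, 100) [ 76. -19.]
(360, 112) [ 67. -35.]
(268, 168) [24. 36.]
```

Request:
{"api": "step_arm", "payload": {"series": [[[1, -0.3, -0.6, 0, 0, 0, -0.04], [1, -0.6, -1.2, 0, 0, 0, -0.08], [1, -0.65, -1.4, 0, 0, 0, -0.09], [1, -0.65, -1.4, 0, 0, 0, -0.09], [1, -0.65, -1.4, 0, 0, 0, -0.09], [1, -0.65, -1.4, 0, 0, 0, -0.09], [1, -0.65, -1.4, 0, 0, 0, -0.09], [1, -0.65, -1.4, 0, 0, 0, -0.09], [1, -0.65, -1.4, 0, 0, 0, -0.09], [1, -0.65, -1.4, 0, 0, 0, -0.09], [1, -0.65, -1.4, 0, 0, 0, -0.09], [1, -0.4, -0.9, 0, 0, 0, -0.06], [1, -0.15, -0.3, 0, 0, 0, -0.02], [1, 0, 0, 0, 0, 0, 0], [1, 0, 0, 0, 0, 0, 0]]]}}

```text
time: 17.23
position: [469.7, 22.8, 160.0]
tcp_rot: [3.139, -0.219, -0.795]
ft_force: [-0.1, 0.5, -2.3]
opening: 13.9
```

Run:
```python
from h import *
f=grab("wrist","w14");s=env.read_state(); print(s["position"],s["tcp_rot"],s["opening"],s["ft_force"],s["joints"].round(2))
T=Rot.from_euler("xyz",s["tcp_rot"]).as_matrix(); m=s["position"]+T@[130,0,42.5]; print("mouth",m, "tool x",T[:,0],"tool y",T[:,1])
```

```text
[469.76608804  22.97847984 160.12425634] [ 3.13918535 -0.21927721 -0.79467798] 14.068800593713748 [-0.45695916 -0.31992712 -1.75385867] [-0.98  0.5   1.08  2.13 -0.47  0.66 -1.99]
mouth [565.05545492 -74.24208973 146.9201883 ] tool x [ 0.68374074 -0.69654994  0.2175242 ] tool y [-0.71400281 -0.70013889  0.00234966]
```

View pics/w14.png

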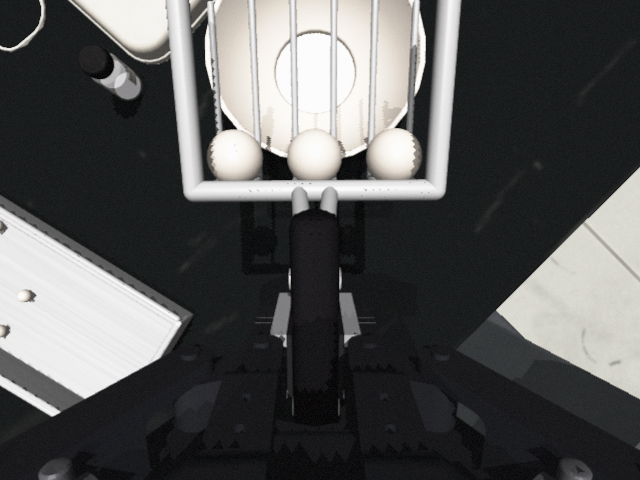

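Request:
{"api": "step_arm", "payload": {"series": [[[1, 0, 0, -0.4, 0.007, 0.007, 0], [1, 0, 0, -0.8, 0.014, 0.014, 0], [1, 0, 0, -1.0, 0.02, 0.02, 0], [1, 0, 0, -1.2, 0.02, 0.02, 0], [1, 0, 0, -1.2, 0.02, 0.02, 0], [1, 0, 0, -0.9, 0.014, 0.014, 0], [1, 0, 0, -0.5, 0.007, 0.007, 0], [1, 0, 0, 0, 0, 0, 0], [1, 0, 0, 0, 0, 0, 0]]]}}

```text
time: 18.03
position: [469.6, 22.2, 100.2]
tcp_rot: [3.137, -0.075, -0.797]
ft_force: [-0.5, -0.2, -1.9]
opening: 14.7
```

Run:
```python
from h import *
f=grab("wrist","w15");s=env.read_state(); print(s["position"],s["tcp_rot"],s["opening"],s["ft_force"],s["joints"].round(2))
T=Rot.from_euler("xyz",s["tcp_rot"]).as_matrix(); m=s["position"]+T@[130,0,42.5]; print("mouth",m, "back",s["position"]+T@[50,0,42.5])
g=grab("side"); crop(g,250,180,400,300,5,"s15")
```

```text
[469.64741172  22.40352434 100.47779174] [ 3.13772371 -0.07563968 -0.79652114] 14.024288606462642 [-0.2223934   0.74902144 -2.19401549] [-0.72  0.56  0.86  2.12 -0.61  0.67 -1.83]
mouth [562.4112483  -72.68240086  67.9234149 ] back [506.63534122 -15.65169639  61.87800874]
```

View pics/w15.png

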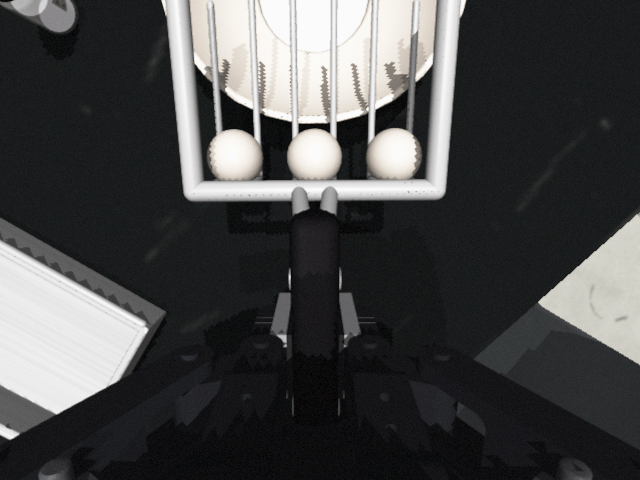

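View pics/s15.png

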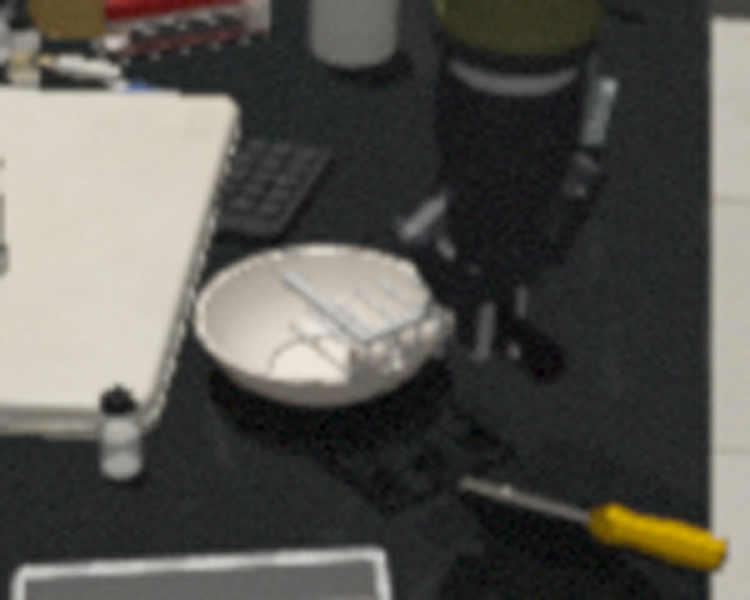

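Request:
{"api": "step_arm", "payload": {"series": [[[1, 0.06, -0.06, 0.15, 0.018, 0.018, 0], [1, 0.06, -0.06, 0.15, 0.018, 0.018, 0], [1, 0.06, -0.06, 0.15, 0.018, 0.018, 0], [1, 0.06, -0.06, 0.15, 0.018, 0.018, 0], [1, 0.06, -0.06, 0.15, 0.018, 0.018, 0], [1, 0.06, -0.06, 0.15, 0.018, 0.018, 0], [1, 0.06, -0.06, 0.15, 0.018, 0.018, 0], [1, 0.06, -0.06, 0.15, 0.018, 0.018, 0], [1, 0.06, -0.06, 0.15, 0.018, 0.018, 0], [1, 0.06, -0.06, 0.15, 0.018, 0.018, 0], [1, 0.06, -0.06, 0.15, 0.018, 0.018, 0], [1, 0, 0, 0, 0, 0, 0], [1, 0, 0, 0, 0, 0, 0], [1, 0, 0, 0, 0, 0, 0], [1, 0, 0, 0, 0, 0, 0]]]}}

```text
time: 19.38
position: [475.9, 16.3, 116.9]
tcp_rot: [3.135, 0.204, -0.796]
ft_force: [0.5, 0.4, -1.4]
opening: 14.2
```

Run:
```python
from h import *
f=grab("wrist","w16");s=env.read_state(); print(s["position"],s["tcp_rot"],s["opening"],s["ft_force"],s["joints"].round(2))
g=grab("side"); crop(g,250,180,400,300,5,"s16")
```

```text
[475.94475814  16.24424279 116.89053015] [ 3.13455686  0.20435097 -0.79615688] 14.217382514480134 [ 0.53467021 -0.1931063  -1.60282657] [-0.47  0.61  0.77  1.92 -0.61  1.04 -1.74]
```

View pics/w16.png

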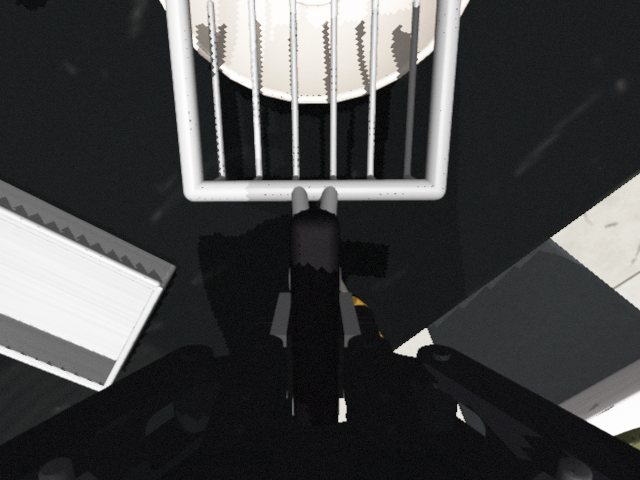

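View pics/s16.png

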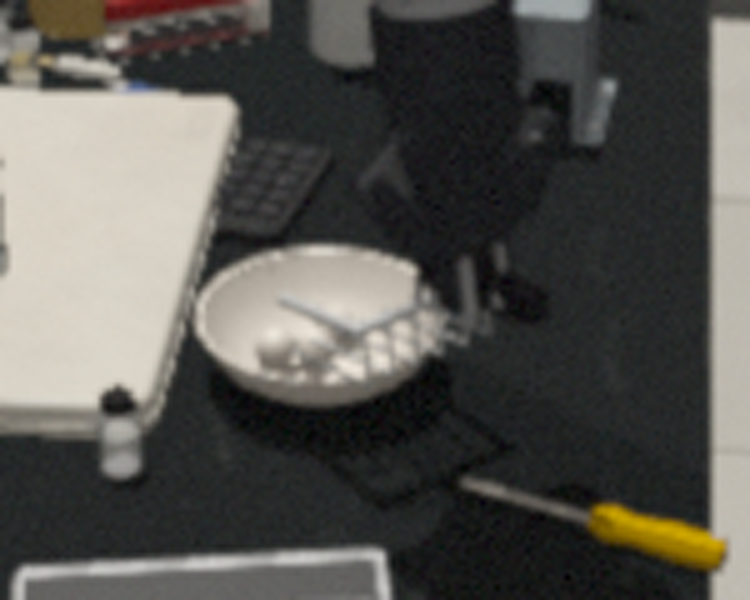

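Request:
{"api": "step_arm", "payload": {"series": [[[1, -0.1, 0.1, 0.5, 0, 0, 0], [1, -0.1, 0.1, 1.2, 0, 0, 0], [1, 0, 0, 1.5, 0, 0, 0], [1, 0, 0, 1.5, 0, 0, 0], [1, 0, 0, 1.0, 0, 0, 0], [1, -0.4, -2, 0.5, -0.014, -0.014, 0], [1, -0.4, -2, 0, -0.014, -0.014, 0], [1, -0.4, -2, 0, -0.014, -0.014, 0], [1, -0.4, -2.2, 0, -0.015, -0.015, 0], [1, -0.4, -2.2, 0, -0.015, -0.015, 0], [1, -0.4, -2.2, 0, -0.015, -0.015, 0], [1, -0.4, -2.2, 0, -0.015, -0.015, 0], [1, -0.4, -2.2, 0, -0.014, -0.014, 0], [1, -0.4, -2, 0, -0.014, -0.014, 0], [1, -0.4, -2, 0, -0.014, -0.014, 0], [1, -0.2, -0.6, 0, 0, 0, 0], [1, 0, 0, 0, 0, 0, 0], [1, 0, 0, 0, 0, 0, 0]]]}}

```text
time: 20.98
position: [432.1, -197.7, 178.9]
tcp_rot: [3.137, 0.002, -0.797]
ft_force: [0.9, 0.2, -0.8]
opening: 14.2
```

Run:
```python
from h import *
f=grab("wrist","w17");s=env.read_state(); print(s["position"],s["tcp_rot"],s["opening"],s["ft_force"],s["joints"].round(2))
g=grab("side"); crop(g,220,180,400,340,4,"s17"); t=grab("top"); crop(t,190,190,340,300,5,"t17")
```

```text
[ 432.37003223 -197.21538255  178.76551804] [ 3.13728788e+00  2.17720313e-03 -7.95986328e-01] 14.48760538914117 [ 1.53922093  0.52663536 -1.04767996] [-0.23  0.46  0.89  1.97 -0.44  0.93 -1.49]
```

View pics/w17.png

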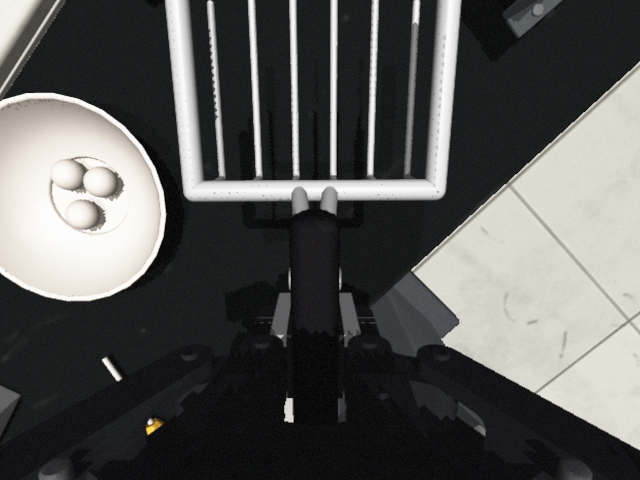

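View pics/s17.png

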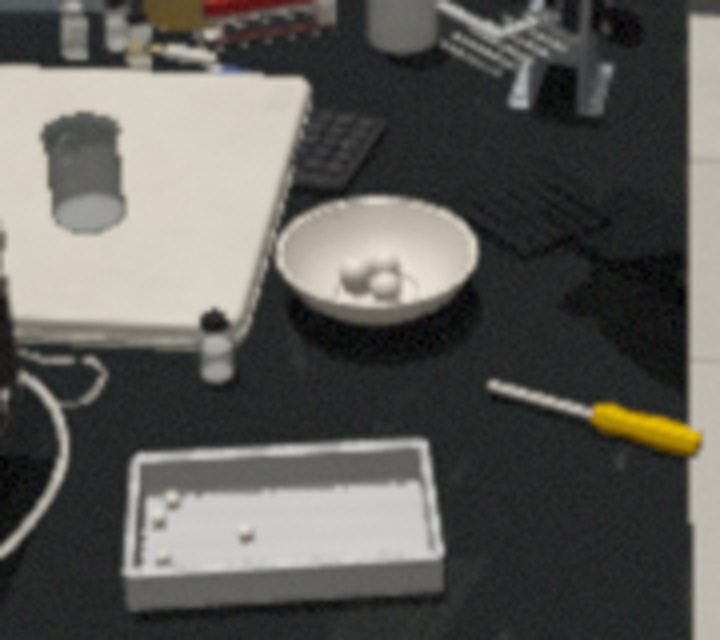

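View pics/t17.png

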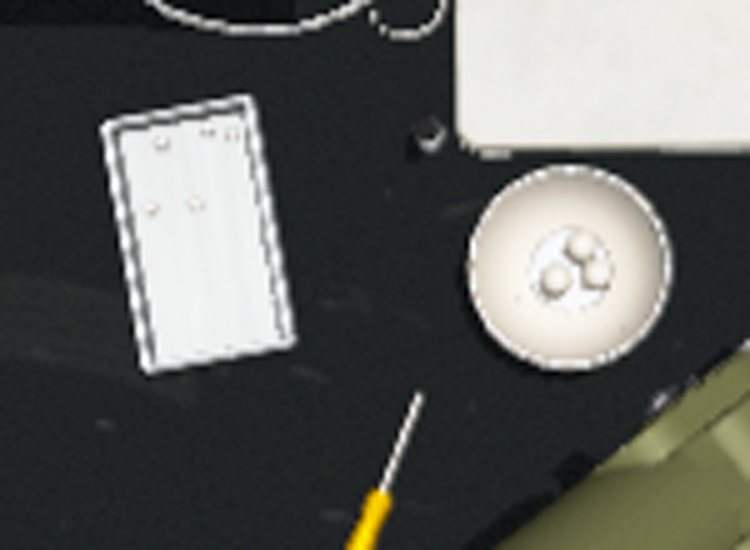

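Run:
```python
from h import *
f=grab("wrist"); print([onz(f,*p,0).round() for p in [(413,270),(640,65)]])
s=env.read_state();T=Rot.from_euler("xyz",s["tcp_rot"]).as_matrix();p=s["position"]
for n,v in dict(mr=(130,50,0),ml=(130,-50,0),br=(48,50,0),bl=(48,-50,0),hb=(-52,0,0)).items(): print(n,(p+T@np.array(v,float)).round())
```

```text
[array([ 341., -227.,    0.]), array([ 340., -458.,    0.])]
mr [ 488. -325.  179.]
ml [ 559. -255.  178.]
br [ 430. -266.  179.]
bl [ 502. -196.  178.]
hb [ 396. -160.  179.]
```

Request:
{"api": "step_arm", "payload": {"series": [[[1, 0, 0, -1, 0, 0, 0], [1, 0, 0, -2, 0, 0, 0], [1, 0, 0, -2.5, 0, 0, 0], [1, 0, 0, -2.5, 0, 0, 0], [1, 0, 0, -2.5, 0, 0, 0], [1, 0, 0, -1.6, 0, 0, 0], [1, 0, 0, -0.8, 0, 0, 0], [1, 0, 0, -0.4, 0, 0, 0], [1, 0, 0, -0.2, 0, 0, 0], [1, 0, 0, 0, 0, 0, 0], [1, 0, 0, 0, 0, 0, 0]]]}}

```text
time: 22.1
position: [432.6, -198.4, 44.5]
tcp_rot: [3.137, -0.0, -0.797]
ft_force: [1.0, 0.2, -1.9]
opening: 14.0
```

Request:
{"api": "step_arm", "payload": {"series": [[[1, 0, 0, -0.1, 0, 0, 0], [1, 0, 0, -0.05, 0, 0, 0], [1, 0, 0, 0, 0, 0, 0], [1, 0, 0, 0, 0, 0, 0]]]}}

```text
time: 22.43
position: [432.4, -198.3, 42.8]
tcp_rot: [3.137, 0.0, -0.797]
ft_force: [-0.7, 0.7, 3.7]
opening: 14.2
```

Request:
{"api": "step_arm", "payload": {"series": [[[0.8, 0, 0, 0, 0, 0, 0], [0.6, 0, 0, 0, 0, 0, 0], [0.4, 0, 0, 0, 0, 0, 0], [0.4, 0, 0, 0, 0, 0, 0], [0.4, 0, 0, 0, 0, 0, 0], [0.4, 0, 0, 0.5, 0, 0, 0], [0.4, 0, 0, 1.5, 0, 0, 0], [0.4, 0, 0, 2.5, 0, 0, 0], [0.4, 0, 0, 3, 0, 0, 0], [0.4, 0, 0, 3, 0, 0, 0], [0.4, 0, 0, 2, 0, 0, 0], [0.4, 0, 0, 1, 0, 0, 0], [0.4, 0, 0, 0, 0, 0, 0]]]}}

```text
time: 23.52
position: [433.0, -198.7, 179.1]
tcp_rot: [3.139, -0.002, -0.796]
ft_force: [0.1, -0.5, -0.0]
opening: 51.6
```

Run:
```python
from h import *
f=grab("wrist","w18");s=env.read_state(); print(s["position"],s["tcp_rot"],s["opening"],s["ft_force"])
g=grab("side"); crop(g,220,160,400,340,3.3,"s18"); t=grab("top"); crop(t,190,190,400,310,3.8,"t18")
P={}
```

```text
[ 432.47059886 -198.06720335  177.62228865] [ 3.13774965e+00  4.45738669e-06 -7.96030487e-01] 51.293923966814525 [-0.03437248 -0.11472358 -0.54028457]
```

View pics/w18.png

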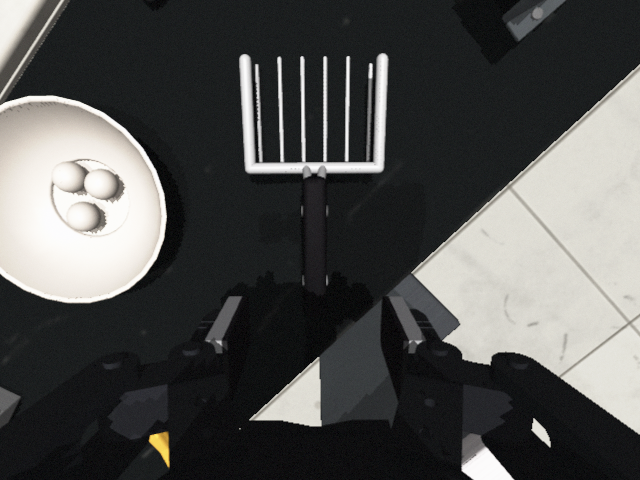

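View pics/s18.png

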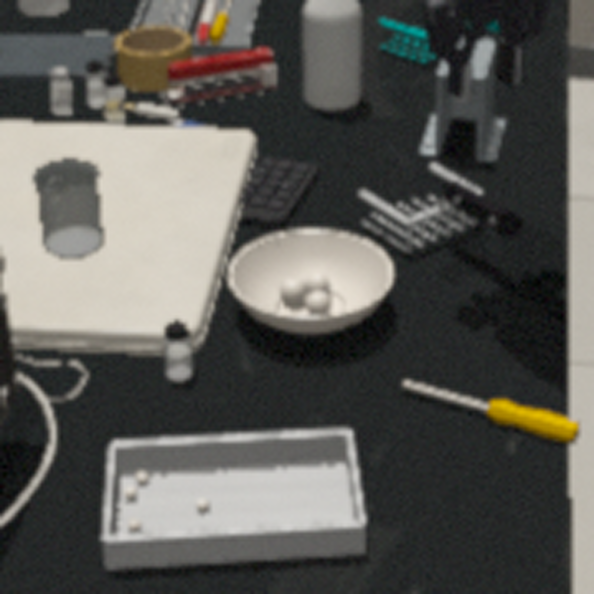

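View pics/t18.png

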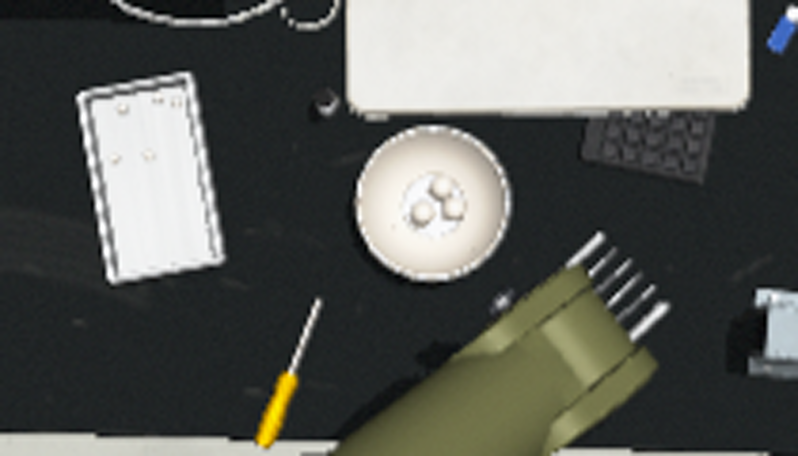

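Run:
```python
from h import *
from rig import hand_in
f=grab("wrist")
P=[onz(f,*p,36) for p in [(245,58),(382.5,58),(378.5,168),(249.5,168)]]
print([np.linalg.norm(P[i]-P[(i+1)%4]).round(1) for i in range(4)]); b=onz(f,315,293,70);a=onz(f,315,178,70);print("handle",np.linalg.norm(a-b))
print(env.read_state()["ft_force"], env.read_state()["time"])
print(hand_in())
```

```text
[np.float64(91.4), np.float64(71.9), np.float64(92.1), np.float64(71.8)]
handle 78.08439152393107
[-0.87025489  0.35058887  0.24364794] 23.7167
the job is handed in; nothing more can be done
None
```

The job is handed in at about 23.7 s. I drew the scoop out of the sleeve by its left rim bar, let go of it standing, and took it again by the handle. One pass through the tray picked up all three full-size balls. I tipped them into the dish with the scoop's mouth 50–70 mm above the worktop, then stood the scoop on the free worktop at about (432, -198) and lifted clear.

**Last checks:**
- **Balls:** the wrist, top and side pictures show the three full-size balls at rest near the dish centre. The top picture shows all five undersized balls in the tray.
- **Bystanders:** the vial, tape roll and screwdriver were never approached. The vial and screwdriver look unmoved in the last pictures; the tape roll is out of those crops.
- **Scoop:** the rim measured at its standing height came out 92 mm between the bars, as given, so it stands flat. The wrist force was near zero after release.

**Checks that disagreed:**
- **Handle length:** my last measurement read 78 mm instead of 98. I think the handle's ends were lost in dark shadow, but I did not look again.
- **Calibration:** the top camera put things about 3–5 mm nearer in x than the wrist camera. I used the wrist values, because where the gripper closed on the handle agreed with them better.

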